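# Build up a thrust bearing on its spindle stub

### The arm

A 6-joint arm with a two-finger parallel gripper is mounted at the origin on a cart in front of the work surface, level with it; the furniture and walls round the work are solid. World frame = base frame: x ahead of the robot, y to its left, z up, the work surface at z = 0. Lengths are in mm, angles in rad, forces in N, time in s.
With the tool pointing down it reaches from about 300 to 775 mm from the base axis. Payload 14.6 kg.
Tool frame: the origin (TCP) lies at the very end of the fingers, on their centre line; the grasp point (between the pads) lies 19 mm behind it; z points along the fingers, y is the line along which they close (so a half turn about z gives the same grasp; the last joint's range is limited). The gripper opens to 94 mm and grips with 3 to 60 N. Pads are 16 mm wide; open, the fingers measure 119 mm over their backs; the gripper's body (75 mm by 177 mm) begins 78 mm behind the grasp point.
Start: joints at [-1.196, 0.3, 1.521, -0, 1.321, -0.067], TCP at [235.154, -497.184, 175.546] pointing down, gripper open.
Joint ranges: [-3.03, 3.03], [-0.79, 2.21], [0.23, 2.52], [-1.04, 4.18], [0, 3.07], [-2.55, 2.55]. Speed limits (rad/s): [2.22, 2.22, 2.57, 3.14, 3.14, 3.14].

### API

Orientations are given as [roll, pitch, yaw] about the fixed x, y, z axes, in that order (R = Rz(yaw) Ry(pitch) Rx(roll)).
In Python, from cell import manip gives the robot as it stands. The module is installed in compiled form; this text tells all that it offers.
- The arm moves only by the shell command python3 -m inch 'ROWS' [FORCE]. ROWS is JSON, a list of rows, each an object of numbers: "gripper": the opening, from 0 (shut) to 1 (fully open); "dx", "dy", "dz": the shift along the world's x, y, z in m; "wx", "wy", "wz": the turn, a rotation vector about the world's x, y, z in degrees. A call has exactly 5 rows; each row is the pose to reach, as a shift and turn from the pose commanded when the call began; what a row does not reach only later rows make up. A row lasts 1/12 s, in which the tool goes at most 41.7 mm and 7.16 degrees, less where a joint would pass 70% of its speed; a pose out of reach is approached as far as the arm can. A call with a gripper value outside its range is refused whole. The fingers move at their own pace and stop on an object; FORCE is the grip in N (left out, the last holds). Time passes only in rows, so rows that repeat a pose let the fingers close, or fill a call up. It gives the time, the measured TCP pose, the force, the opening and the grip force at its end, in the units of the state.
- manip.read_state(): the state, without advancing time (a new reading comes with each control period).
- manip.camera(name): name is "side" or "top"; returns the picture (400x640x3 uint8, blue, green, red); there is no depth.
- manip.camera_info(name): a dict with "camera_matrix" (3x3 intrinsics, pixels), "R" (3x3) and "t" (3): a world point X has camera coordinates R X + t. Camera axes: x right, y down, z forward; pixel columns grow to the right and rows downward; lengths in mm; the calibration is good to about 2 mm. A picture is of the moment at which its call begins. camera_info takes no time and is no camera call.
- manip.sign_off(): hands the job in; it is judged then, once.
The state is a dict: "clock": time; "joints": joint angles; "qd": joint speeds; "effort": joint torques, N m; "eef_pos": TCP position; "eef_rot": TCP orientation; "wrist_force": force on the tool from outside, world axes, zero at the start; "moment": the same for the moment, N m; "finger_gap": finger opening in mm; "finger_force": force on a finger pad.
Only numpy, scipy, OpenCV 4.12 (cv2) and the standard library are available. Lean on these libraries where they do the work, as an engineer would, in place of code of your own. Each camera call takes 0.05 s, during which the arm holds its last target. There are 200 camera calls.

### The job

Assemble the thrust bearing on the small assembly stand: thread the four parts over its upright stub one after another, first the wide race, then the roller cage, then the narrow race, and the slotted nut on top. Lower each part gently until it lies flat on what is beneath it, do not let it drop down the stub, and leave the jar and the felt block where they are.

Things in the scene. Friction and masses are not known exactly. Their poses are not given: they have to be found in the camera images.
- stand_seat (a point): Fixed assembly stand: round dark foot 76 mm across, 8 mm high; on it a bright round shoulder 48 mm across, its top 14 mm above the bench; then an upright stub 16 mm in diameter rising 50 mm above the shoulder, its last 6 mm tapering to 7 mm. The point is the centre of the shoulder's top, on the stub's axis; z points up. It stands at the right of the bench with two of the parts; the other two lie at the left (which ones varies).
- piston_foot (a point): Obstacle, fixed: upright grey engine piston, 0.37 m tall, taking up x 0.44 to 0.77, y 0.02 to 0.34. Between the left and right ends of the bench pass in front of it (nearer the robot). The point is the middle of its foot on the bench. A vise 0.24 m tall stands farther left, beyond y 0.54.
- carrier_foot (a point): Obstacle, fixed: round grey piston ring carrier, 0.12 m tall, taking up x 0.35 to 0.62, y -0.21 to 0.07; things may be carried over it. The point is its middle at bench height. Farther right, over x 0.55 to 0.65 and y below -0.37, lies a fixed sleeve 74 mm high.
- wide_race_mid (a point): Wide race: plain flat bright steel ring, the widest part, outside diameter 62 mm, 12 mm high, two fine circular lines on its top, lying flat on the bench; straight through bore 24 mm, both faces alike. The point is its centre, half-way up; its z axis is the bore.
- roller_cage_mid (a point): Roller cage: flat dark steel ring with twelve bright rollers set like spokes, outside diameter 54 mm, 10 mm high, lying flat on the bench; straight through bore 24 mm, both faces alike. The point is its centre, half-way up; its z axis is the bore.
- narrow_race_mid (a point): Narrow race: plain flat bright steel ring, outside diameter 46 mm, 12 mm high, one fine circular line on its top, lying flat on the bench; straight through bore 24 mm, both faces alike. The point is its centre, half-way up; its z axis is the bore.
- slotted_nut_mid (a point): Slotted nut: bright round steel nut with six dark slots round the top, the tallest and slimmest part, outside diameter 36 mm, 22 mm high, standing on the bench with the slots up; plain straight through bore 24 mm (no thread, it just slides on). The point is its centre, half-way up; its z axis is the bore.
- paste_jar: Bystander, to be left alone: whitish jar with ribbed lid, 55 mm across, 90 mm high, in front of the piston. Origin at the centre of its underside.
- felt_block: Bystander, to be left alone: tan felt rubbing block, 32 x 55 x 24 mm, in front of the piston. Origin at the centre of its underside.

How it is judged:
By the outcome, as a careful person would: the job done as asked, in the order asked, and still so for the second after the job is handed in, with the robot touching nothing.
It also fails if it takes over 141 s, if anything falls off the work surface, if the arm or the gripper's body presses on something with over 40 N, if the wrist force passes 120 N, or if a joint passes its speed limit or range.

## Working session

There is one attempt and no reset: what is moved stays moved. The work goes in short steps, Python scripts to look and compute and a shell command to move; the robot and the scene stay as the last step left them, time stands still between calls to the robot, and variables do not carry over. Pictures are saved under pics/ and viewed, at most 14 in all, crops included, and the job is handed in when it is done.

```bash
mkdir -p pics; python3 - <<'E'
from cell import manip
import cv2,json
for n in("top","side"):
    cv2.imwrite(f"pics/{n}0.png",manip.camera(n)); i=manip.camera_info(n); print(n,i)
print(manip.read_state())
E
```

```text
top {'camera_matrix': array([[519.40477298,   0.        , 317.39542667],
       [  0.        , 519.40477298, 209.07639354],
       [  0.        ,   0.        ,   1.        ]]), 'R': array([[ 0.39424085, -0.91900598, -0.00146747],
       [-0.75254651, -0.32191469, -0.57449516],
       [ 0.52749209,  0.2275938 , -0.81850667]]), 't': array([-188.4156461 ,  392.01028737, 1380.33587943])}
side {'camera_matrix': array([[492.26040619,   0.        , 319.13197119],
       [  0.        , 492.26040619, 203.64781363],
       [  0.        ,   0.        ,   1.        ]]), 'R': array([[-0.98419615, -0.17562122,  0.0226962 ],
       [-0.12469189,  0.59629897, -0.79301921],
       [ 0.12573728, -0.78331649, -0.6087737 ]]), 't': array([ 464.9760395 ,   79.72446321, 1447.79717013])}
{'clock': 0.1, 'joints': array([-1.19564412e+00,  3.00411474e-01,  1.52150430e+00,  3.65256979e-05,
        1.32069167e+00, -6.66340393e-02]), 'qd': array([-0.00051393, -0.00087902, -0.00154133, -0.00115707,  0.0005454 ,
       -0.00016683]), 'effort': array([ 2.58286382e-03, -5.32644331e+01, -3.53281045e+01,  7.10105198e-02,
        2.34826683e-02, -8.96030429e-05]), 'eef_pos': array([ 235.05078901, -496.95899321,  175.05153127]), 'eef_rot': array([-3.14058248e+00, -1.02870694e-04,  4.41777135e-01]), 'wrist_force': array([-0.13978098,  0.57538247,  0.10379182]), 'moment': array([-0.01469884, -0.07476502,  0.01611983]), 'finger_force': 0.0, 'finger_gap': 93.97362163862594}
```

View pics/top0.png

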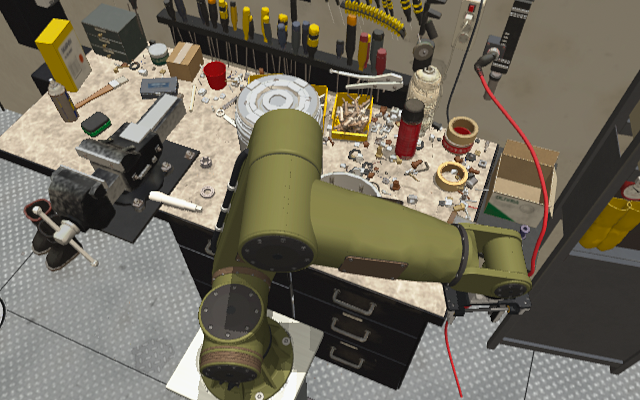

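View pics/side0.png

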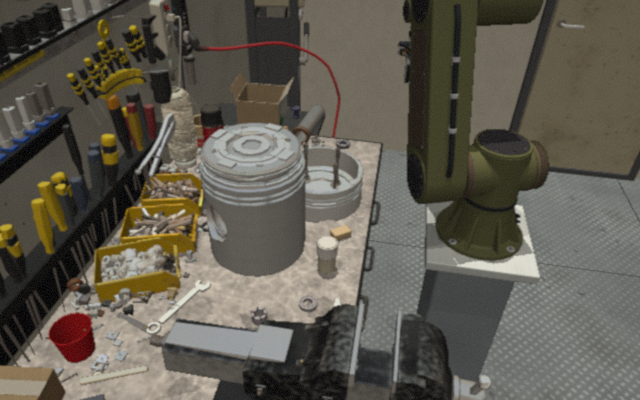

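```bash
python3 - <<'E'
import cv2,numpy as np
t=cv2.imread("pics/top0.png");s=cv2.imread("pics/side0.png")
r=lambda im,x,y,w=66,h=50:cv2.resize(im[y:y+h,x:x+w],(396,300),interpolation=cv2.INTER_CUBIC)
a=np.hstack([r(t,175,145),r(t,430,190,99,75)]);b=np.hstack([r(s,245,285,99,75),r(s,300,125,99,75)])
cv2.imwrite("pics/c1.png",np.vstack([a,b]))
E
```

```text
(no output)
```

View pics/c1.png

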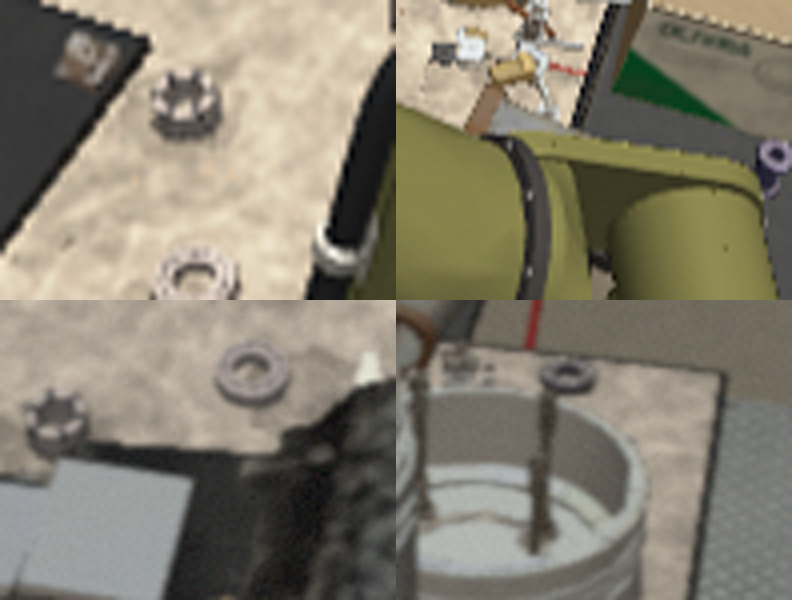

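```bash
python3 -m inch '[{"dx":0.09,"dy":0.18,"dz":0.03},{"dx":0.09,"dy":0.18,"dz":0.03},{"dx":0.09,"dy":0.18,"dz":0.03},{"dx":0.09,"dy":0.18,"dz":0.03},{"dx":0.09,"dy":0.18,"dz":0.03}]'
python3 -m inch '[{"dy":0.2},{"dy":0.2},{"dy":0.2},{"dy":0.2},{"dy":0.2}]'
python3 -m inch '[{"dy":0.2},{"dy":0.2},{"dy":0.2},{"dy":0.2},{"dy":0.2}]'
cat > h.py <<'E'
from cell import manip
import cv2,numpy as np
def shot(n,f):
    im=manip.camera(n); cv2.imwrite(f"pics/{f}.png",im); return im
def px(n,X):
    i=manip.camera_info(n); p=i["camera_matrix"]@(i["R"]@np.array(X,float)+i["t"]); return p[:2]/p[2]
def ray(n,u,v,z):
    i=manip.camera_info(n); d=i["R"].T@np.linalg.solve(i["camera_matrix"],[u,v,1]); C=-i["R"].T@i["t"]
    return C+d*(z-C[2])/d[2]
def crop(im,x,y,w,h,k): return cv2.resize(im[y:y+h,x:x+w],(w*k,h*k),interpolation=cv2.INTER_CUBIC)
E
python3 - <<'E'
from h import *
t=shot("top","top1"); s=shot("side","side1")
a=crop(t,360,170,133,100,6); cv2.imwrite("pics/c2.png",a)
print(ray("side",343,144,10),ray("top",207,160,11),ray("top",207,192,6))
print(manip.read_state()["joints"])
E
```

```text
[ 453.73645334 -392.56131629   10.        ] [546.72669886 436.31725919  11.        ] [431.61448831 370.3761451    6.        ]
[-1.19559691e+00  3.00243812e-01  1.52133324e+00  3.21916663e-06
  1.32071639e+00 -6.66127969e-02]validation failed for argument at $[0]...
validation failed for argument at $[0]...
validation failed for argument at $[0]...
```

View pics/top1.png

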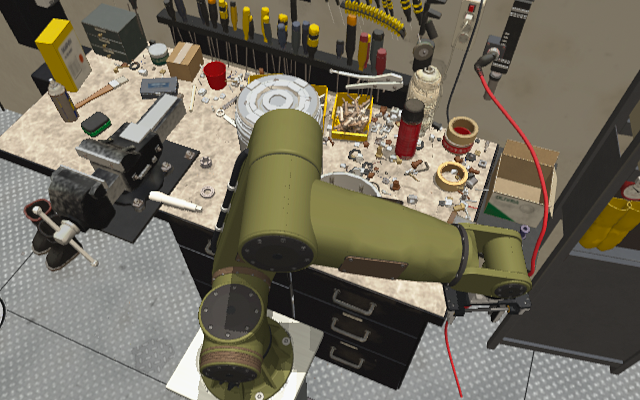

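```bash
python3 -m inch '[{"gripper":1,"dx":0.09,"dy":0.18,"dz":0.03,"wx":0,"wy":0,"wz":0},{"gripper":1,"dx":0.09,"dy":0.18,"dz":0.03,"wx":0,"wy":0,"wz":0},{"gripper":1,"dx":0.09,"dy":0.18,"dz":0.03,"wx":0,"wy":0,"wz":0},{"gripper":1,"dx":0.09,"dy":0.18,"dz":0.03,"wx":0,"wy":0,"wz":0},{"gripper":1,"dx":0.09,"dy":0.18,"dz":0.03,"wx":0,"wy":0,"wz":0}]'
python3 -m inch '[{"gripper":1,"dx":0,"dy":0.2,"dz":0,"wx":0,"wy":0,"wz":0},{"gripper":1,"dx":0,"dy":0.2,"dz":0,"wx":0,"wy":0,"wz":0},{"gripper":1,"dx":0,"dy":0.2,"dz":0,"wx":0,"wy":0,"wz":0},{"gripper":1,"dx":0,"dy":0.2,"dz":0,"wx":0,"wy":0,"wz":0},{"gripper":1,"dx":0,"dy":0.2,"dz":0,"wx":0,"wy":0,"wz":0}]'
python3 - <<'E'
from h import *
t=shot("top","top2"); s=shot("side","side2")
a=crop(t,380,160,133,100,6); cv2.imwrite("pics/c2.png",a)
print(manip.read_state()["joints"],manip.read_state()["eef_pos"])
E
```

```text
clock: 0.62
eef_pos: [325.6, -315.1, 205.9]
eef_rot: [3.141, -0.0, 0.442]
wrist_force: [1.0, -1.3, -0.2]
finger_gap: 93.7
finger_force: 0.0
clock: 1.03
eef_pos: [324.5, -114.9, 205.5]
eef_rot: [3.141, -0.0, 0.442]
wrist_force: [0.6, -0.4, 0.8]
finger_gap: 94.3
finger_force: 0.0
[-4.44028430e-01 -2.09044254e-01  1.98169883e+00  5.24221539e-04
  1.36792596e+00  6.80356816e-01] [ 325.06340297 -113.93512154  205.84131697]
```

View pics/top2.png

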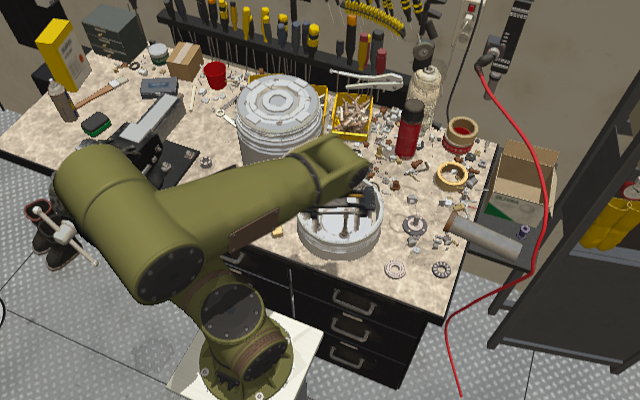

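```bash
python3 - <<'E'
from h import *
t=cv2.imread("pics/top2.png"); s=cv2.imread("pics/side2.png");t0=cv2.imread("pics/top0.png")
a=crop(t,375,195,100,95,6); b=np.vstack([crop(t0,190,148,33,50,6)[:285],crop(s,325,120,33,50,6)[:285]]);
cv2.imwrite("pics/c3.png",np.hstack([a,b]))
E
```

```text
(no output)
```

View pics/c3.png

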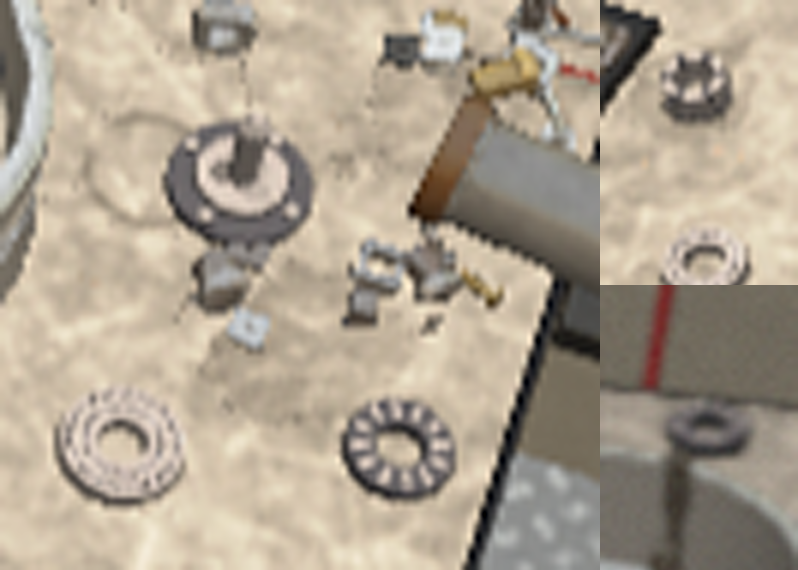

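```bash
cat >> h.py <<'E'
def blobs(im,box,f,amin=60):
    x,y,w,h=box; c=crop(im,x,y,w,h,4); hsv=cv2.cvtColor(c,cv2.COLOR_BGR2HSV); m=f(hsv).astype(np.uint8)*255
    m=cv2.morphologyEx(m,cv2.MORPH_OPEN,np.ones((5,5))); out=[]
    for k in cv2.findContours(m,cv2.RETR_EXTERNAL,2)[0]:
        hl=cv2.convexHull(k); a=cv2.contourArea(hl)/16
        if a>amin:
            M=cv2.moments(hl); bx=np.array(cv2.boundingRect(hl))/4
            out.append(((M["m10"]/M["m00"]+.5)/4-.5+x,(M["m01"]/M["m00"]+.5)/4-.5+y,a,bx))
    return out
E
python3 - <<'E'
from h import *
t=cv2.imread("pics/top2.png");t0=cv2.imread("pics/top0.png")
low=lambda s:(lambda h:(h[...,1]<s)|(h[...,2]<90))
for nm,im,box,z in(("wide",t,(380,255,30,28),6),("cage",t,(428,255,27,26),5),("narrow",t0,(195,181,26,22),6),("nut",t0,(196,150,24,21),11)):
  for s in(45,55,65):
    for u,v,a,b in blobs(im,box,low(s)): print(nm,s,round(u,2),round(v,2),round(a),b,ray("top",u,v,z).round(1))
for V in(100,120):
  for u,v,a,b in blobs(t,(398,210,32,28),lambda h:h[...,2]<V): print("foot",V,u,v,a,b,ray("top",u,v,4).round(1))
print("shoulder",ray("top",375+241/6-.4,195+180/6-.4,14), "stubtop",ray("top",375+253/6-.4,195+124/6-.4,64))
for p in((62,6),(54,5),(46,6)): pass
h=cv2.cvtColor(t,cv2.COLOR_BGR2HSV); print(h[262:275,388:404,1])
E
```

```text
wide 45 394.85 268.48 352 [ 4.25  3.5  22.25 20.75] [ 404.  -279.2    6. ]
wide 55 394.5 268.5 826 [ 0.  0. 30. 28.] [ 403.5 -278.3    6. ]
wide 65 394.5 268.5 826 [ 0.  0. 30. 28.] [ 403.5 -278.3    6. ]
cage 45 441.07 269.21 262 [ 4.    5.75 19.25 17.5 ] [ 455.6 -404.6    5. ]
cage 55 441.0 267.5 689 [ 0.  0. 27. 26.] [ 461.1 -402.8    5. ]
cage 65 441.0 267.5 689 [ 0.  0. 27. 26.] [ 461.1 -402.8    5. ]
narrow 45 210.27 190.42 238 [ 5.    2.25 21.   15.25] [441.4 363.8   6. ]
narrow 55 207.5 191.5 560 [ 0.  0. 26. 22.] [434.  369.9   6. ]
narrow 65 207.5 191.5 560 [ 0.  0. 26. 22.] [434.  369.9   6. ]
nut 45 205.42 161.84 118 [ 3.75  6.25 12.25 12.  ] [537.5 437.1  11. ]
nut 55 207.5 160.0 493 [ 0.  0. 24. 21.] [547.4 434.8  11. ]
nut 65 207.5 160.0 493 [ 0.  0. 24. 21.] [547.4 434.8  11. ]
foot 120 411.72274181495493 228.75919503993273 223.03125 [ 4.25  9.75 22.5  17.  ] [ 558.1 -283.2    4. ]
shoulder [ 569.65480685 -287.8379982    14.        ] stubtop [ 569.71315227 -286.17810091   64.        ]
[[31 31 33 34 31 31 32 34 32 33 32 33 30 36 39 45]
 [32 33 33 33 30 31 32 33 31 29 29 31 32 34 26 39]
 [34 33 26 33 32 33 35 34 34 34 33 29 28 33 28 31]
 [35 30 32 33 35 30 36 34 35 34 35 33 24 33 34 22]
 [35 23 31 35 41 46 46 44 43 29 34 34 34 27 35 35]
 [33 23 34 36 48 47 47 48 48 48 34 32 34 29 35 33]
 [33 27 33 40 48 46 47 48 49 49 45 32 34 32 35 36]
 [33 31 33 39 47 46 46 47 50 46 48 35 34 30 36 36]
 [33 33 32 33 45 47 46 46 49 48 44 36 34 16 35 35]
 [32 32 30 30 35 42 44 44 43 43 38 33 31 23 35 34]
 [27 31 33 29 30 31 36 37 38 35 31 29 30 34 34 28]
 [31 28 31 32 28 29 34 30 34 35 28 29 34 33 30 32]
 [34 34 30 29 31 34 36 29 31 34 36 33 30 30 31 34]]
```

```bash
python3 -m inch '[{"gripper":1,"dx":0.079,"dy":-0.165,"dz":0,"wx":0,"wy":0,"wz":7.1},{"gripper":1,"dx":0.079,"dy":-0.165,"dz":0,"wx":0,"wy":0,"wz":14.2},{"gripper":1,"dx":0.079,"dy":-0.165,"dz":0,"wx":0,"wy":0,"wz":21.3},{"gripper":1,"dx":0.079,"dy":-0.165,"dz":0,"wx":0,"wy":0,"wz":28.4},{"gripper":1,"dx":0.079,"dy":-0.165,"dz":0,"wx":0,"wy":0,"wz":35.5}]'
python3 -m inch '[{"gripper":1,"dx":0,"dy":0,"dz":-0.14,"wx":0,"wy":0,"wz":7.1},{"gripper":1,"dx":0,"dy":0,"dz":-0.14,"wx":0,"wy":0,"wz":14.2},{"gripper":1,"dx":0,"dy":0,"dz":-0.14,"wx":0,"wy":0,"wz":21.3},{"gripper":1,"dx":0,"dy":0,"dz":-0.14,"wx":0,"wy":0,"wz":29.2},{"gripper":1,"dx":0,"dy":0,"dz":-0.14,"wx":0,"wy":0,"wz":29.2}]' | head -3
```

```text
clock: 1.55
eef_pos: [404.8, -286.3, 204.6]
eef_rot: [-3.141, 0.0, 1.064]
wrist_force: [0.0, 0.3, 0.2]
finger_gap: 93.5
finger_force: 0.0
clock: 1.97
eef_pos: [402.1, -281.5, 61.6]
eef_rot: [-3.136, -0.004, 1.574]
```

```bash
python3 -m inch '[{"gripper":1,"dx":0,"dy":0,"dz":-0.03,"wx":0,"wy":0,"wz":0},{"gripper":1,"dx":0,"dy":0,"dz":-0.03,"wx":0,"wy":0,"wz":0},{"gripper":1,"dx":0,"dy":0,"dz":-0.03,"wx":0,"wy":0,"wz":0},{"gripper":1,"dx":0,"dy":0,"dz":-0.03,"wx":0,"wy":0,"wz":0},{"gripper":1,"dx":0,"dy":0,"dz":-0.03,"wx":0,"wy":0,"wz":0}]'
```

```text
clock: 2.38
eef_pos: [404.9, -282.9, 37.4]
eef_rot: [3.14, 0.002, 1.568]
wrist_force: [0.5, -0.9, 0.1]
finger_gap: 94.1
finger_force: 0.0
```

```bash
python3 - <<'E'
from h import *
s=shot("top","top3"); cv2.imwrite("pics/c4.png",crop(s,350,200,120,100,6))
print(px("top",manip.read_state()["eef_pos"]))
E
```

```text
[397.42040814 263.50267679]
```

View pics/c4.png

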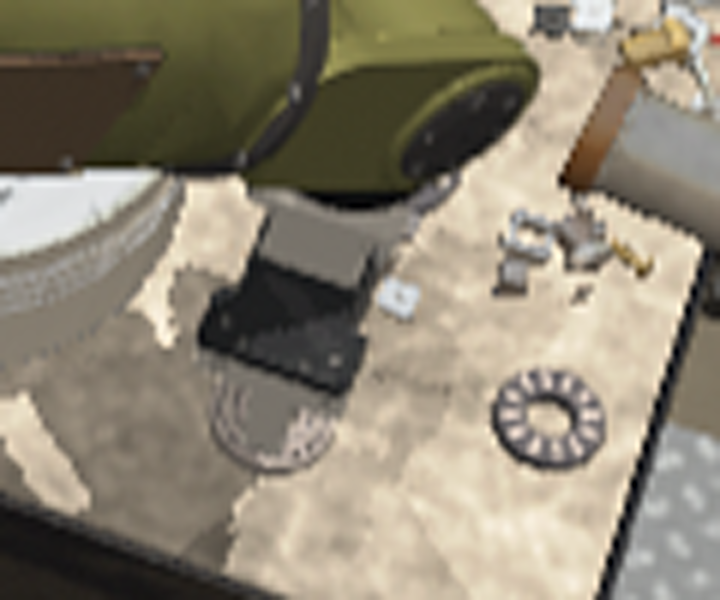

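```bash
python3 -m inch '[{"gripper":1,"dx":0,"dy":0.003,"dz":-0.01,"wx":0,"wy":0,"wz":0},{"gripper":1,"dx":0,"dy":0.003,"dz":-0.02,"wx":0,"wy":0,"wz":0},{"gripper":1,"dx":0,"dy":0.003,"dz":-0.026,"wx":0,"wy":0,"wz":0},{"gripper":1,"dx":0,"dy":0.003,"dz":-0.031,"wx":0,"wy":0,"wz":0},{"gripper":1,"dx":0,"dy":0.003,"dz":-0.031,"wx":0,"wy":0,"wz":0}]' 
python3 -m inch '[{"gripper":0.5,"dx":0,"dy":0,"dz":0,"wx":0,"wy":0,"wz":0},{"gripper":0.5,"dx":0,"dy":0,"dz":0,"wx":0,"wy":0,"wz":0},{"gripper":0.5,"dx":0,"dy":0,"dz":0,"wx":0,"wy":0,"wz":0},{"gripper":0.5,"dx":0,"dy":0,"dz":0,"wx":0,"wy":0,"wz":0},{"gripper":0.5,"dx":0,"dy":0,"dz":0,"wx":0,"wy":0,"wz":0}]' 25
python3 -m inch '[{"gripper":0.5,"dx":0,"dy":0,"dz":0,"wx":0,"wy":0,"wz":0},{"gripper":0.5,"dx":0,"dy":0,"dz":0,"wx":0,"wy":0,"wz":0},{"gripper":0.5,"dx":0,"dy":0,"dz":0,"wx":0,"wy":0,"wz":0},{"gripper":0.5,"dx":0,"dy":0,"dz":0,"wx":0,"wy":0,"wz":0},{"gripper":0.5,"dx":0,"dy":0,"dz":0,"wx":0,"wy":0,"wz":0}]'
```

```text
clock: 2.85
eef_pos: [403.6, -278.7, 3.2]
eef_rot: [-3.14, -0.001, 1.569]
wrist_force: [-0.6, 0.1, -0.5]
finger_gap: 93.8
finger_force: 0.0
clock: 3.27
eef_pos: [404.3, -279.3, 4.8]
eef_rot: [3.141, 0.0, 1.569]
wrist_force: [-0.1, -0.1, 0.4]
finger_gap: 63.9
finger_force: 0.0
clock: 3.68
eef_pos: [404.2, -279.2, 4.6]
eef_rot: [3.142, 0.0, 1.569]
wrist_force: [-0.9, 0.3, -0.2]
finger_gap: 47.2
finger_force: 0.0
```

```bash
python3 -m inch '[{"gripper":0.5,"dx":0,"dy":0,"dz":0.06,"wx":0,"wy":0,"wz":0},{"gripper":0.5,"dx":0,"dy":0,"dz":0.06,"wx":0,"wy":0,"wz":0},{"gripper":0.5,"dx":0,"dy":0,"dz":0.06,"wx":0,"wy":0,"wz":0},{"gripper":0.5,"dx":0,"dy":0,"dz":0.06,"wx":0,"wy":0,"wz":0},{"gripper":0.5,"dx":0,"dy":0,"dz":0.06,"wx":0,"wy":0,"wz":0}]'
python3 - <<'E'
from h import *
s=shot("top","top4"); s2=shot("side","side4");cv2.imwrite("pics/c5.png",np.vstack([crop(s,360,205,120,80,5),crop(s2,310,115,120,40,5)]))
E
```

```text
clock: 4.1
eef_pos: [403.8, -278.9, 63.8]
eef_rot: [-3.141, -0.001, 1.569]
wrist_force: [0.2, 0.2, -0.1]
finger_gap: 47.1
finger_force: 0.0
```

View pics/c5.png

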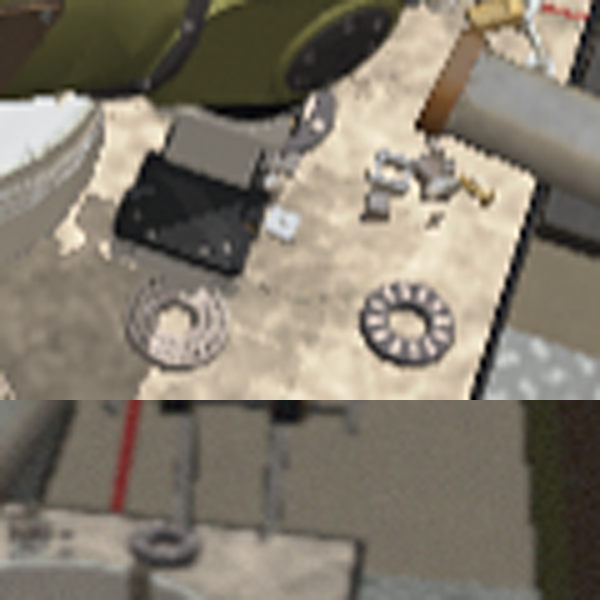

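```bash
python3 - <<'E'
from h import *
st=manip.read_state(); print(st["eef_pos"],st["joints"])
for P in((404,-279,6),(404,-279,64),(404-24,-279,64),(404+24,-279,64),(404,-279,161),(455.6,-404.6,5)): print(P,px("top",P).round(1),px("side",P).round(1))
s=cv2.imread("pics/top4.png")
for th in (38,40,42,45):
  print([ (round(u,1),round(v,1),round(a),ray("top",u,v,6).round(1)) for u,v,a,b in blobs(s,(383,258,26,26),lambda h:(h[...,1]<th)|(h[...,2]<90))])
for i in("top0","top2","top4"):
  im=cv2.imread(f"pics/{i}.png")
cv2.imwrite("pics/c6.png",np.hstack([crop(cv2.imread("pics/side2.png"),320,90,60,70,6),crop(cv2.imread("pics/side4.png"),320,90,60,70,6)]))
E
```

```text
[ 403.65027558 -278.79215128   63.44455789] [-6.79099825e-01  2.99340106e-01  1.80431162e+00 -3.49106137e-05
  1.03983993e+00 -6.77245295e-01]
(404, -279, 6) [394.8 268.5] [352.6 162.9]
(404, -279, 64) [397.3 258.7] [353.7 148.6]
(380, -279, 64) [394.6 265.5] [360.7 149.3]
(428, -279, 64) [399.9 251.9] [346.7 147.8]
(404, -279, 161) [401.7 240.8] [355.6 123.2]
(455.6, -404.6, 5) [441.1 269.2] [342.9 143.5]
[(395.9, 267.0, 389, array([ 409.8, -280.4,    6. ]))]
[(395.8, 267.1, 398, array([ 409.6, -280.4,    6. ]))]
[(395.8, 267.1, 409, array([ 409.3, -280.3,    6. ]))]
[(395.7, 267.2, 425, array([ 408.9, -280.1,    6. ]))]
```

View pics/c6.png

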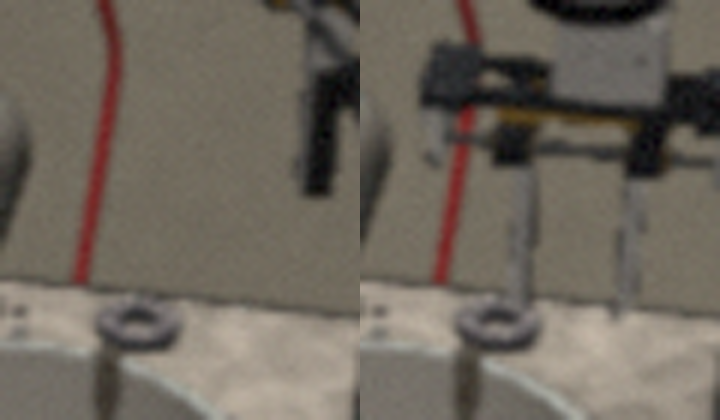

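```bash
python3 - <<'E'
from h import *
P=np.array([325.,-114.4,205.5]); y=.442; d=np.array([np.sin(y),-np.cos(y),0])*47
out=[]
for n in("top","side"):
    im=cv2.imread(f"pics/{n}2.png"); c=px(n,P); x0,y0=(c-[33,25]).astype(int); k=12
    a=crop(im,x0-8 if n=="side" else x0,y0-12,66//2*2 if 0 else 66,50,6)
    ox=x0-8 if n=="side" else x0; oy=y0-12
    for q,col in((P,(0,0,255)),(P+d,(0,255,0)),(P-d,(0,255,0)),(P+[0,0,97],(255,0,0))):
        p=(px(n,q)-[ox,oy]+.5)*6; cv2.circle(a,tuple(int(t) for t in p),3,col,-1)
    out.append(a)
im=crop(cv2.imread("pics/side4.png"),320,100,66,50,6)
for q in((403.7-23.5,-278.8,63.5),(403.7+23.5,-278.8,63.5)): cv2.circle(im,tuple(int(t) for t in (px("side",q)-[320,100]+.5)*6),3,(0,255,0),-1)
im4=crop(cv2.imread("pics/top4.png"),365,225,66,50,6)
cv2.imwrite("pics/c7.png",np.vstack([np.hstack(out),np.hstack([im4,im])]))
E
```

```text
(no output)
```

View pics/c7.png

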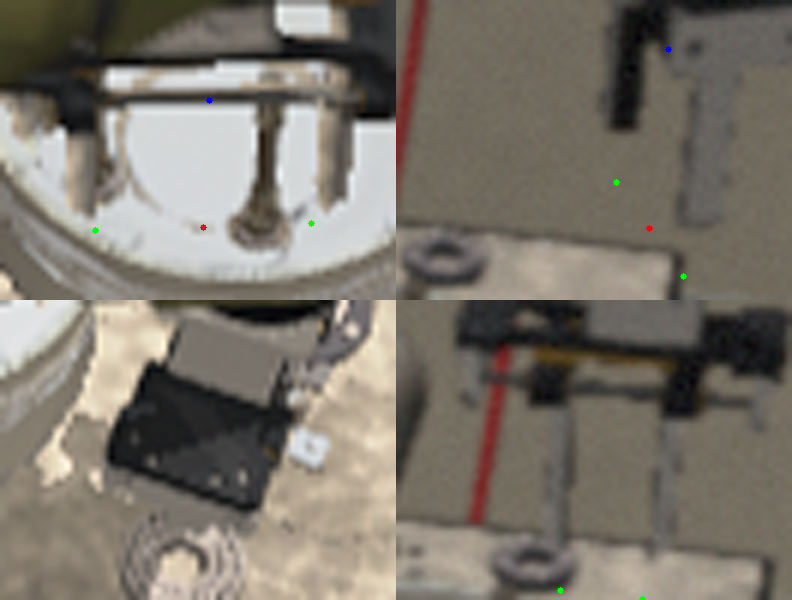

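```bash
python3 - <<'E'
from h import *
from scipy.optimize import least_squares as L
for P,ot,os_ in((np.array([325.,-114.4,205.5]),(.5,-2.8),(1.5,-8.6)),):
    a=px("top",P)+ot;b=px("side",P)+os_
    r=L(lambda X:np.r_[px("top",X)-a,px("side",X)-b],P); print(r.x-P,r.fun)
# side4: tips seen
P=np.array([403.7,-278.8,63.5])
c=(np.array([555,555])+np.array([660,555]))/2
b=np.array([320+(c[0]-396)/6-.5,100+(c[1]-300)/6-.5]);print(b-px("side",P))
# wide race & cage in side: compare cage
s=cv2.imread("pics/side2.png")
for th in(90,105,120): print([(round(u,1),round(v,1),round(a)) for u,v,a,_ in blobs(s,(332,136,26,15),lambda h:h[...,2]<th,40)])
E
```

```text
[-4.03959795 -3.68021022 25.16468907] [ 0.4835123  -0.73667244  0.79220458  0.61670011]
[ 0.9896097  -6.73457916]
[(341.5, 147.0, 56)]
[(341.4, 146.8, 71)]
[(342.8, 142.0, 311)]
```

```bash
python3 -m inch '[{"gripper":1,"dx":0,"dy":0,"dz":0,"wx":0,"wy":0,"wz":0},{"gripper":1,"dx":0,"dy":0,"dz":0,"wx":0,"wy":0,"wz":0},{"gripper":1,"dx":0,"dy":0,"dz":0,"wx":0,"wy":0,"wz":0},{"gripper":1,"dx":0,"dy":0,"dz":-0.02,"wx":0,"wy":0,"wz":0},{"gripper":1,"dx":0,"dy":0,"dz":-0.04,"wx":0,"wy":0,"wz":0}]' | grep gap
python3 -m inch '[{"gripper":1,"dx":0,"dy":0,"dz":-0.02,"wx":0,"wy":0,"wz":0},{"gripper":1,"dx":0,"dy":0,"dz":-0.024,"wx":0,"wy":0,"wz":0},{"gripper":1,"dx":0,"dy":0,"dz":-0.028,"wx":0,"wy":0,"wz":0},{"gripper":1,"dx":0,"dy":0,"dz":-0.032,"wx":0,"wy":0,"wz":0},{"gripper":1,"dx":0,"dy":0,"dz":-0.032,"wx":0,"wy":0,"wz":0}]'
python3 - <<'E'
from h import *
s=shot("side","side5");t=shot("top","top5"); print(manip.read_state()["wrist_force"],manip.read_state()["eef_pos"])
E
```

```text
finger_gap: 76.8
clock: 5.03
eef_pos: [404.3, -279.3, -7.3]
eef_rot: [3.141, 0.0, 1.569]
wrist_force: [0.3, -0.4, -0.8]
finger_gap: 93.6
finger_force: 0.0
[0.97458536 0.92317566 0.51068077] [ 404.51265399 -279.45652346   -6.76139488]
```

```bash
python3 -m inch '[{"gripper":1,"dx":0,"dy":0,"dz":-0.002,"wx":0,"wy":0,"wz":0},{"gripper":1,"dx":0,"dy":0,"dz":-0.004,"wx":0,"wy":0,"wz":0},{"gripper":1,"dx":0,"dy":0,"dz":-0.006,"wx":0,"wy":0,"wz":0},{"gripper":1,"dx":0,"dy":0,"dz":-0.008,"wx":0,"wy":0,"wz":0},{"gripper":1,"dx":0,"dy":0,"dz":-0.008,"wx":0,"wy":0,"wz":0}]'
python3 -m inch '[{"gripper":1,"dx":0,"dy":0,"dz":-0.001,"wx":0,"wy":0,"wz":0},{"gripper":1,"dx":0,"dy":0,"dz":-0.002,"wx":0,"wy":0,"wz":0},{"gripper":1,"dx":0,"dy":0,"dz":-0.003,"wx":0,"wy":0,"wz":0},{"gripper":1,"dx":0,"dy":0,"dz":-0.003,"wx":0,"wy":0,"wz":0},{"gripper":1,"dx":0,"dy":0,"dz":-0.003,"wx":0,"wy":0,"wz":0}]'
```

```text
clock: 5.55
eef_pos: [404.0, -279.0, -15.8]
eef_rot: [-3.141, -0.0, 1.569]
wrist_force: [0.4, -0.3, 0.4]
finger_gap: 94.0
finger_force: 0.0
clock: 5.97
eef_pos: [404.1, -279.2, -18.5]
eef_rot: [-3.142, -0.0, 1.569]
wrist_force: [0.2, 0.5, 1.4]
finger_gap: 94.1
finger_force: 0.0
```

```bash
python3 -m inch '[{"gripper":0.5,"dx":0,"dy":0,"dz":0,"wx":0,"wy":0,"wz":0},{"gripper":0.5,"dx":0,"dy":0,"dz":0,"wx":0,"wy":0,"wz":0},{"gripper":0.5,"dx":0,"dy":0,"dz":0,"wx":0,"wy":0,"wz":0},{"gripper":0.5,"dx":0,"dy":0,"dz":0,"wx":0,"wy":0,"wz":0},{"gripper":0.5,"dx":0,"dy":0,"dz":0,"wx":0,"wy":0,"wz":0}]' 25
python3 -m inch '[{"gripper":0.5,"dx":0,"dy":0,"dz":0,"wx":0,"wy":0,"wz":0},{"gripper":0.5,"dx":0,"dy":0,"dz":0,"wx":0,"wy":0,"wz":0},{"gripper":0.5,"dx":0,"dy":0,"dz":0,"wx":0,"wy":0,"wz":0},{"gripper":0.5,"dx":0,"dy":0,"dz":0,"wx":0,"wy":0,"wz":0},{"gripper":0.5,"dx":0,"dy":0,"dz":0,"wx":0,"wy":0,"wz":0}]'
```

```text
clock: 6.38
eef_pos: [404.2, -279.2, -18.4]
eef_rot: [3.141, 0.0, 1.569]
wrist_force: [1.4, 0.2, -0.4]
finger_gap: 63.8
finger_force: 0.5
clock: 6.8
eef_pos: [404.5, -279.6, -17.7]
eef_rot: [3.141, 0.001, 1.569]
wrist_force: [-1.8, 0.9, 9.3]
finger_gap: 46.7
finger_force: 4.8
```

```bash
python3 -m inch '[{"gripper":0.5,"dx":0,"dy":0,"dz":0.03,"wx":0,"wy":0,"wz":0},{"gripper":0.5,"dx":0,"dy":0,"dz":0.03,"wx":0,"wy":0,"wz":0},{"gripper":1,"dx":0,"dy":0,"dz":0.03,"wx":0,"wy":0,"wz":0},{"gripper":1,"dx":0,"dy":0,"dz":0.03,"wx":0,"wy":0,"wz":0},{"gripper":1,"dx":0,"dy":0,"dz":0.03,"wx":0,"wy":0,"wz":0}]'
python3 -m inch '[{"gripper":1,"dx":0,"dy":0,"dz":0,"wx":0,"wy":0,"wz":0},{"gripper":1,"dx":0,"dy":0,"dz":0,"wx":0,"wy":0,"wz":0},{"gripper":1,"dx":0,"dy":0,"dz":0,"wx":0,"wy":0,"wz":0},{"gripper":1,"dx":0,"dy":0,"dz":-0.01,"wx":0,"wy":0,"wz":0},{"gripper":1,"dx":0,"dy":0,"dz":-0.02,"wx":0,"wy":0,"wz":0}]'
python3 - <<'E'
from h import *
s=shot("top","top6")
for th in (42,45):
  print([ (round(u,1),round(v,1),round(a),ray("top",u,v,6).round(1)) for u,v,a,b in blobs(s,(380,255,30,28),lambda h:(h[...,1]<th)|(h[...,2]<90))])
cv2.imwrite("pics/c8.png",np.hstack([crop(s,360,225,66,60,6),crop(shot("side","side6"),320,105,66,60,6)]))
E
```

```text
clock: 7.22
eef_pos: [403.8, -278.9, 10.8]
eef_rot: [-3.141, -0.001, 1.569]
wrist_force: [-0.1, 0.2, 0.4]
finger_gap: 63.5
finger_force: 0.0
clock: 7.63
eef_pos: [404.3, -279.3, -9.1]
eef_rot: [3.141, 0.001, 1.569]
wrist_force: [-0.1, -0.5, 0.1]
finger_gap: 93.4
finger_force: 0.0
[(393.5, 266.8, 636, array([ 407.8, -273.7,    6. ]))]
[(393.6, 266.9, 650, array([ 407.6, -274. ,    6. ]))]
```

View pics/c8.png

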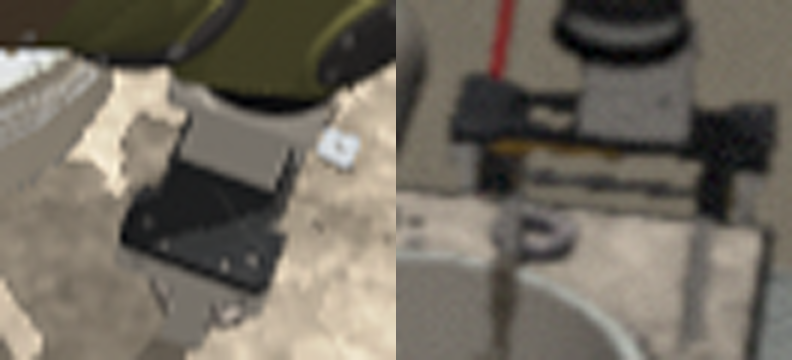

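```bash
python3 -m inch '[{"gripper":1,"dx":0,"dy":0,"dz":-0.004,"wx":0,"wy":0,"wz":0},{"gripper":1,"dx":0,"dy":0,"dz":-0.008,"wx":0,"wy":0,"wz":0},{"gripper":1,"dx":0,"dy":0,"dz":-0.011,"wx":0,"wy":0,"wz":0},{"gripper":1,"dx":0,"dy":0,"dz":-0.014,"wx":0,"wy":0,"wz":0},{"gripper":1,"dx":0,"dy":0,"dz":-0.014,"wx":0,"wy":0,"wz":0}]' | egrep 'pos|wrist'
python3 -m inch '[{"gripper":1,"dx":0,"dy":0,"dz":-0.001,"wx":0,"wy":0,"wz":0},{"gripper":1,"dx":0,"dy":0,"dz":-0.002,"wx":0,"wy":0,"wz":0},{"gripper":1,"dx":0,"dy":0,"dz":-0.002,"wx":0,"wy":0,"wz":0},{"gripper":1,"dx":0,"dy":0,"dz":-0.002,"wx":0,"wy":0,"wz":0},{"gripper":1,"dx":0,"dy":0,"dz":-0.002,"wx":0,"wy":0,"wz":0}]' | egrep 'pos|wrist'
```

```text
eef_pos: [403.9, -279.0, -23.0]
wrist_force: [-0.7, -0.3, -0.0]
eef_pos: [404.2, -279.2, -24.4]
wrist_force: [-0.3, -0.7, -0.6]
```

```bash
python3 -m inch '[{"gripper":1,"dx":0,"dy":0,"dz":-0.001,"wx":0,"wy":0,"wz":0},{"gripper":0.6,"dx":0,"dy":0,"dz":-0.001,"wx":0,"wy":0,"wz":0},{"gripper":0.6,"dx":0,"dy":0,"dz":-0.001,"wx":0,"wy":0,"wz":0},{"gripper":0.6,"dx":0,"dy":0,"dz":-0.001,"wx":0,"wy":0,"wz":0},{"gripper":0.6,"dx":0,"dy":0,"dz":-0.001,"wx":0,"wy":0,"wz":0}]'
python3 -m inch '[{"gripper":0.6,"dx":0,"dy":0,"dz":0,"wx":0,"wy":0,"wz":0},{"gripper":0.6,"dx":0,"dy":0,"dz":0,"wx":0,"wy":0,"wz":0},{"gripper":0.6,"dx":0,"dy":0,"dz":0,"wx":0,"wy":0,"wz":0},{"gripper":0.6,"dx":0,"dy":0,"dz":0,"wx":0,"wy":0,"wz":0},{"gripper":0.6,"dx":0,"dy":0,"dz":0,"wx":0,"wy":0,"wz":0}]'
```

```text
clock: 8.98
eef_pos: [404.2, -279.2, -25.4]
eef_rot: [-3.142, 0.0, 1.569]
wrist_force: [-0.6, -0.0, 0.6]
finger_gap: 70.7
finger_force: 0.0
clock: 9.4
eef_pos: [404.2, -279.2, -25.4]
eef_rot: [3.142, 0.0, 1.569]
wrist_force: [-0.0, -0.1, 0.7]
finger_gap: 61.3
finger_force: 25.0
```

```bash
python3 -m inch '[{"gripper":0.6,"dx":0,"dy":0,"dz":0.01,"wx":0,"wy":0,"wz":0},{"gripper":0.6,"dx":0,"dy":0,"dz":0.04,"wx":0,"wy":0,"wz":0},{"gripper":0.6,"dx":0,"dy":0,"dz":0.08,"wx":0,"wy":0,"wz":0},{"gripper":0.6,"dx":0,"dy":0,"dz":0.12,"wx":0,"wy":0,"wz":0},{"gripper":0.6,"dx":0,"dy":0,"dz":0.12,"wx":0,"wy":0,"wz":0}]' 40
python3 - <<'E'
from h import *
t=cv2.imread("pics/top2.png"); v=cv2.cvtColor(t,cv2.COLOR_BGR2HSV)[...,2]
np.set_printoptions(linewidth=220); print(v[210:240,398:434])
E
```

```text
clock: 9.82
eef_pos: [406.7, -281.1, 102.2]
eef_rot: [3.133, 0.007, 1.569]
wrist_force: [1.1, -1.2, -0.8]
finger_gap: 61.3
finger_force: 40.0
[[209 213 217 ... 196 202 206]
 [209 214 217 ... 192 192 197]
 [209 213 218 ... 196 190 187]
 ...
 [215 225 228 ... 206 213 222]
 [210 217 221 ... 201 209 190]
 [202 205 212 ... 197 201 113]]
```

```bash
python3 - <<'E'
from h import *
t=cv2.imread("pics/top2.png"); v=cv2.cvtColor(t,cv2.COLOR_BGR2HSV)[...,2]
for y in range(212,240): print(y,' '.join('%3d'%q for q in v[y,400:430]))
E
```

```text
212 218 216 212 206 215 223 229 230 223 206 194 201 213 220 230 227 186 223 215 209 208 208 215 215 210 209 212 207 206 199
213 199 202 204 209 215 221 222 226 228 216 199 195 206 223 232 229 214 225 228 214 219 217 218 214 208 204 210 209 205 197
214 170 172 180 194 205 218 221 223 232 229 211 190 187 198 202 197 158 204 220 193 222 221 218 208 205 205 211 210 206 198
215 176 176 171 170 172 192 212 221 213 206 180 152 137 139 136 159 145 190 200 176 207 215 210 200 192 199 201 203 207 206
216 200 195 190 178 164 165 173 184 136 122 102 101 103 103 100 157 164 166 173 173 182 204 210 197 187 194 193 197 210 213
217 200 198 198 189 181 161 148 148 100 103 106 126 135 148  99 117 152 149 162 151 199 207 195 210 200 197 198 202 211 211
218 199 197 199 191 180 146 201 196 113 105 139 188 195 207  88  83 109 101 121 102 203 205 139 190 198 198 196 198 203 202
219 202 198 199 196 143 112 186 188 117 155 197 224 224 204  67  85  89  87  95 144 153 137  91 123 164 196 189 190 201 201
220 198 194 194 168 105 103  78 102 152 212 224 223 223 179  73  87  90  89 107 210 204 142  98 104 125 179 
[... 1671 characters left out ...]
  57  80  86  95  98 100 108  99  98  90  81  76  99 163 198 214 216 222 222 211
235 234 233 231 222 217 216 216 216 211 145  92 106  58 102 116 114  81 100 117 104  83 149 165 211 204 205 212 219 221 207
236 232 231 228 215 209 213 218 213 210 179 139 154 106 141 149 144  91 130 148 146 162 208 206 212 210 203 209 213 217 205
237 228 224 220 205 196 201 209 209 172 137 144 147 138 138 138 146 138 146 142 142 202 202 199 191 206 209 213 210 212 208
238 221 219 213 205 198 195 193 155  88 143 143 145 144 130 114 118 125 138 144 169 200 202 187 158 183 195 204 209 214 214
239 212 217 218 209 201 195 185  71  94 147 143 144 159 154 129 104 136  99 126 217 206 195 173 164 170 175 181 203 209 210
```

```bash
python3 - <<'E'
from h import *
print(ray("top",414.0,224.8,8),ray("top",415,223.5,14),ray("top",416.3,215.3,64))
for z in(8,14,64): print(px("top",(569,-287,z)))
for r,z in((38,8),(24,14)):
  q=np.array([px("top",(569+r*np.cos(a),-287+r*np.sin(a),z)) for a in np.linspace(0,6.28,200)]);print(q.min(0),q.max(0))
t=shot("top","top7");s=shot("side","side7")
st=manip.read_state()["eef_pos"];print(st,px("side",st-[0,0,-31]),px("top",st-[0,0,-31]))
cv2.imwrite("pics/c9.png",np.hstack([crop(t,365,205,66,75,6),crop(s,320,80,66,75,6)]))
E
```

```text
[ 572.16161241 -285.54420219    8.        ] [ 573.85171986 -287.29933227   14.        ] [ 569.04394543 -284.92283983   64.        ]
[414.14958093 225.73909991]
[414.44302119 224.67372512]
[416.96007869 215.53520547]
[401.82468179 215.60769523] [426.51069729 236.14877322]
[406.63153914 218.23277886] [422.26915865 231.22607006]
[ 404.5712447  -279.51139768   96.0008558 ] [354.77509784 132.19035848] [400.34747638 247.1597681 ]
```

View pics/c9.png

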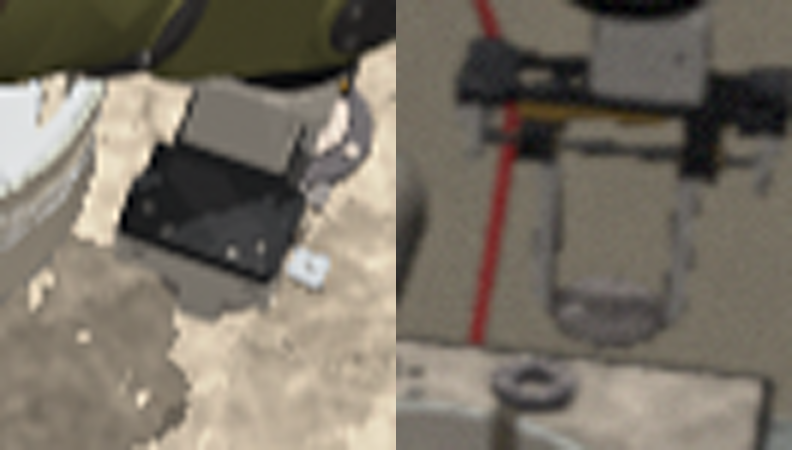

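```bash
python3 -m inch '[{"gripper":0.6,"dx":0.03,"dy":0,"dz":0,"wx":0,"wy":0,"wz":0},{"gripper":0.6,"dx":0.07,"dy":-0.003,"dz":0,"wx":0,"wy":0,"wz":0},{"gripper":0.6,"dx":0.11,"dy":-0.005,"dz":0,"wx":0,"wy":0,"wz":0},{"gripper":0.6,"dx":0.145,"dy":-0.007,"dz":0,"wx":0,"wy":0,"wz":0},{"gripper":0.6,"dx":0.1665,"dy":-0.007,"dz":0,"wx":0,"wy":0,"wz":0}]' | egrep 'pos|wrist'
python3 -m inch '[{"gripper":0.6,"dx":0,"dy":0,"dz":-0.02,"wx":0,"wy":0,"wz":0},{"gripper":0.6,"dx":0,"dy":0,"dz":-0.04,"wx":0,"wy":0,"wz":0},{"gripper":0.6,"dx":0,"dy":0,"dz":-0.045,"wx":0,"wy":0,"wz":0},{"gripper":0.6,"dx":0,"dy":0,"dz":-0.045,"wx":0,"wy":0,"wz":0},{"gripper":0.6,"dx":0,"dy":0,"dz":-0.045,"wx":0,"wy":0,"wz":0}]' 
python3 - <<'E'
from h import *
t=shot("top","top8");s=shot("side","side8")
cv2.imwrite("pics/c10.png",np.hstack([crop(t,385,190,66,75,6),crop(s,285,80,66,75,6)]))
E
```

```text
eef_pos: [572.5, -285.4, 92.0]
wrist_force: [-1.1, -0.3, -2.1]
clock: 10.75
eef_pos: [570.4, -286.2, 49.4]
eef_rot: [-3.141, -0.001, 1.569]
wrist_force: [-0.3, 0.2, -1.1]
finger_gap: 61.2
finger_force: 40.0
```

```bash
python3 -m inch '[{"gripper":0.6,"dx":0,"dy":0,"dz":-0.004,"wx":0,"wy":0,"wz":0},{"gripper":0.6,"dx":0,"dy":0,"dz":-0.008,"wx":0,"wy":0,"wz":0},{"gripper":0.6,"dx":0,"dy":0,"dz":-0.011,"wx":0,"wy":0,"wz":0},{"gripper":0.6,"dx":0,"dy":0,"dz":-0.014,"wx":0,"wy":0,"wz":0},{"gripper":0.6,"dx":0,"dy":0,"dz":-0.014,"wx":0,"wy":0,"wz":0}]' | egrep 'pos|wrist'
python3 -m inch '[{"gripper":0.6,"dx":0,"dy":0,"dz":-0.003,"wx":0,"wy":0,"wz":0},{"gripper":0.6,"dx":0,"dy":0,"dz":-0.006,"wx":0,"wy":0,"wz":0},{"gripper":0.6,"dx":0,"dy":0,"dz":-0.008,"wx":0,"wy":0,"wz":0},{"gripper":0.6,"dx":0,"dy":0,"dz":-0.01,"wx":0,"wy":0,"wz":0},{"gripper":0.6,"dx":0,"dy":0,"dz":-0.01,"wx":0,"wy":0,"wz":0}]' | egrep 'pos|wrist'
python3 -c "
from cell import manip
s=manip.read_state();print(s['wrist_force'],s['moment'])"
```

```text
eef_pos: [570.7, -286.2, 35.2]
wrist_force: [1.6, 0.1, -2.2]
eef_pos: [573.1, -286.8, 26.9]
wrist_force: [13.4, -1.6, 0.4]
[13.40858839 -1.56095509  0.42896178] [-0.40559525 -2.70071912 -0.01235026]
```

```bash
python3 -m inch '[{"gripper":0.6,"dx":0.003,"dy":0,"dz":0,"wx":0,"wy":0,"wz":0},{"gripper":0.6,"dx":0.006,"dy":0,"dz":0,"wx":0,"wy":0,"wz":0},{"gripper":0.6,"dx":0.006,"dy":0,"dz":0,"wx":0,"wy":0,"wz":0},{"gripper":0.6,"dx":0.006,"dy":0,"dz":0,"wx":0,"wy":0,"wz":0},{"gripper":0.6,"dx":0.006,"dy":0,"dz":0,"wx":0,"wy":0,"wz":0}]' | egrep 'pos|wrist|rot'
python3 - <<'E'
from h import *
t=shot("top","top9");s=shot("side","side9")
cv2.imwrite("pics/c11.png",np.hstack([crop(t,385,190,66,75,6),crop(s,290,80,66,75,6)]))
E
```

```text
eef_pos: [576.4, -286.1, 25.2]
eef_rot: [-3.141, -0.0, 1.569]
wrist_force: [-0.9, 0.6, -1.7]
```

```bash
python3 -m inch '[{"gripper":0.6,"dx":0,"dy":0.003,"dz":0,"wx":0,"wy":0,"wz":0},{"gripper":0.6,"dx":0,"dy":0.003,"dz":0,"wx":0,"wy":0,"wz":0},{"gripper":0.6,"dx":0,"dy":0.003,"dz":0,"wx":0,"wy":0,"wz":0},{"gripper":0.6,"dx":0,"dy":0.003,"dz":0,"wx":0,"wy":0,"wz":0},{"gripper":0.6,"dx":0,"dy":0.003,"dz":0,"wx":0,"wy":0,"wz":0}]' | egrep 'pos|wrist'
python3 -m inch '[{"gripper":0.6,"dx":0,"dy":-0.003,"dz":0,"wx":0,"wy":0,"wz":0},{"gripper":0.6,"dx":0,"dy":-0.006,"dz":0,"wx":0,"wy":0,"wz":0},{"gripper":0.6,"dx":0,"dy":-0.006,"dz":0,"wx":0,"wy":0,"wz":0},{"gripper":0.6,"dx":0,"dy":-0.006,"dz":0,"wx":0,"wy":0,"wz":0},{"gripper":0.6,"dx":0,"dy":-0.006,"dz":0,"wx":0,"wy":0,"wz":0}]' | egrep 'pos|wrist'
python3 -m inch '[{"gripper":0.6,"dx":0.003,"dy":0.003,"dz":0,"wx":0,"wy":0,"wz":0},{"gripper":0.6,"dx":0.003,"dy":0.003,"dz":0,"wx":0,"wy":0,"wz":0},{"gripper":0.6,"dx":0.003,"dy":0.003,"dz":0,"wx":0,"wy":0,"wz":0},{"gripper":0.6,"dx":0.003,"dy":0.003,"dz":0,"wx":0,"wy":0,"wz":0},{"gripper":0.6,"dx":0.003,"dy":0.003,"dz":0,"wx":0,"wy":0,"wz":0}]' | egrep 'pos|wrist'
```

```text
eef_pos: [576.7, -283.2, 25.6]
wrist_force: [-0.5, 0.4, -1.8]
eef_pos: [576.6, -289.2, 25.5]
wrist_force: [-0.3, -0.3, -2.3]
eef_pos: [579.6, -286.1, 25.5]
wrist_force: [-0.2, -0.4, -1.3]
```

```bash
python3 -m inch '[{"gripper":0.6,"dx":-0.003,"dy":0,"dz":-0.005,"wx":0,"wy":0,"wz":0},{"gripper":0.6,"dx":-0.003,"dy":0,"dz":-0.011,"wx":0,"wy":0,"wz":0},{"gripper":0.6,"dx":-0.003,"dy":0,"dz":-0.018,"wx":0,"wy":0,"wz":0},{"gripper":0.6,"dx":-0.003,"dy":0,"dz":-0.025,"wx":0,"wy":0,"wz":0},{"gripper":0.6,"dx":-0.003,"dy":0,"dz":-0.031,"wx":0,"wy":0,"wz":0}]' | egrep 'pos|wrist'
python3 -m inch '[{"gripper":0.6,"dx":0,"dy":0,"dz":-0.002,"wx":0,"wy":0,"wz":0},{"gripper":0.6,"dx":0,"dy":0,"dz":-0.003,"wx":0,"wy":0,"wz":0},{"gripper":0.6,"dx":0,"dy":0,"dz":-0.004,"wx":0,"wy":0,"wz":0},{"gripper":0.6,"dx":0,"dy":0,"dz":-0.005,"wx":0,"wy":0,"wz":0},{"gripper":0.6,"dx":0,"dy":0,"dz":-0.005,"wx":0,"wy":0,"wz":0}]' | egrep 'pos|wrist'
```

```text
eef_pos: [576.3, -286.0, -6.7]
wrist_force: [-0.3, 0.4, -0.8]
eef_pos: [576.7, -286.2, -10.4]
wrist_force: [-0.5, 1.4, -1.5]
```

```bash
python3 -m inch '[{"gripper":0.6,"dx":0,"dy":0,"dz":-0.001,"wx":0,"wy":0,"wz":0},{"gripper":0.6,"dx":0,"dy":0,"dz":-0.001,"wx":0,"wy":0,"wz":0},{"gripper":0.6,"dx":0,"dy":0,"dz":-0.001,"wx":0,"wy":0,"wz":0},{"gripper":0.6,"dx":0,"dy":0,"dz":-0.001,"wx":0,"wy":0,"wz":0},{"gripper":0.6,"dx":0,"dy":0,"dz":-0.001,"wx":0,"wy":0,"wz":0}]' | egrep 'pos|wrist'
```

```text
eef_pos: [576.7, -286.2, -11.4]
wrist_force: [-1.1, -0.1, -1.7]
```

```bash
python3 -m inch '[{"gripper":0.6,"dx":0,"dy":0,"dz":-0.0005,"wx":0,"wy":0,"wz":0},{"gripper":0.6,"dx":0,"dy":0,"dz":-0.001,"wx":0,"wy":0,"wz":0},{"gripper":0.6,"dx":0,"dy":0,"dz":-0.001,"wx":0,"wy":0,"wz":0},{"gripper":0.6,"dx":0,"dy":0,"dz":-0.001,"wx":0,"wy":0,"wz":0},{"gripper":0.6,"dx":0,"dy":0,"dz":-0.001,"wx":0,"wy":0,"wz":0}]' | egrep 'pos|wrist'
```

```text
eef_pos: [576.7, -286.3, -11.5]
wrist_force: [-5.1, 3.1, 8.4]
```

```bash
python3 -m inch '[{"gripper":0.85,"dx":0,"dy":0,"dz":0,"wx":0,"wy":0,"wz":0},{"gripper":0.85,"dx":0,"dy":0,"dz":0,"wx":0,"wy":0,"wz":0},{"gripper":0.85,"dx":0,"dy":0,"dz":0,"wx":0,"wy":0,"wz":0},{"gripper":0.85,"dx":0,"dy":0,"dz":0,"wx":0,"wy":0,"wz":0},{"gripper":0.85,"dx":0,"dy":0,"dz":0.005,"wx":0,"wy":0,"wz":0}]'
python3 -m inch '[{"gripper":0.85,"dx":0,"dy":0,"dz":0.03,"wx":0,"wy":0,"wz":0},{"gripper":0.85,"dx":0,"dy":0,"dz":0.07,"wx":0,"wy":0,"wz":0},{"gripper":0.85,"dx":0,"dy":0,"dz":0.095,"wx":0,"wy":0,"wz":0},{"gripper":0.85,"dx":0,"dy":0,"dz":0.095,"wx":0,"wy":0,"wz":0},{"gripper":0.85,"dx":-0.03,"dy":-0.03,"dz":0.095,"wx":0,"wy":0,"wz":0}]' |egrep 'pos|wrist'
python3 -m inch '[{"gripper":1,"dx":-0.02,"dy":-0.02,"dz":0,"wx":0,"wy":0,"wz":0},{"gripper":1,"dx":-0.05,"dy":-0.05,"dz":0,"wx":0,"wy":0,"wz":0},{"gripper":1,"dx":-0.08,"dy":-0.08,"dz":0,"wx":0,"wy":0,"wz":0},{"gripper":1,"dx":-0.091,"dy":-0.088,"dz":0,"wx":0,"wy":0,"wz":0},{"gripper":1,"dx":-0.091,"dy":-0.088,"dz":0,"wx":0,"wy":0,"wz":0}]'
python3 - <<'E'
from h import *
t=shot("top","top10");s=shot("side","side10")
cv2.imwrite("pics/c12.png",np.hstack([crop(t,385,195,66,80,6),crop(s,300,80,66,80,6)]))
E
```

```text
clock: 15.53
eef_pos: [576.2, -285.9, -8.3]
eef_rot: [-3.14, -0.001, 1.569]
wrist_force: [0.1, 0.3, 0.9]
finger_gap: 79.5
finger_force: 0.0
eef_pos: [550.9, -312.6, 89.6]
wrist_force: [0.1, -0.3, -0.7]
clock: 16.37
eef_pos: [453.7, -405.8, 87.5]
eef_rot: [-3.141, 0.0, 1.565]
wrist_force: [0.6, -0.4, 0.1]
finger_gap: 93.9
finger_force: 0.0
```

View pics/c12.png

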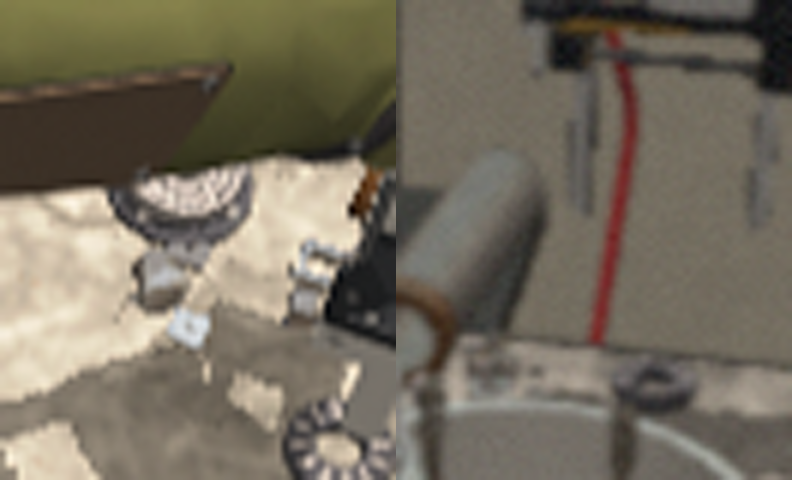

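```bash
python3 -m inch '[{"gripper":1,"dx":0,"dy":0,"dz":-0.03,"wx":0,"wy":0,"wz":0},{"gripper":1,"dx":0,"dy":0,"dz":-0.06,"wx":0,"wy":0,"wz":0},{"gripper":1,"dx":0,"dy":0,"dz":-0.08,"wx":0,"wy":0,"wz":0},{"gripper":1,"dx":0,"dy":0,"dz":-0.095,"wx":0,"wy":0,"wz":0},{"gripper":1,"dx":0,"dy":0,"dz":-0.095,"wx":0,"wy":0,"wz":0}]' | egrep 'pos|wrist'
python3 -m inch '[{"gripper":1,"dx":0,"dy":0,"dz":-0.006,"wx":0,"wy":0,"wz":0},{"gripper":1,"dx":0,"dy":0,"dz":-0.011,"wx":0,"wy":0,"wz":0},{"gripper":1,"dx":0,"dy":0,"dz":-0.015,"wx":0,"wy":0,"wz":0},{"gripper":1,"dx":0,"dy":0,"dz":-0.018,"wx":0,"wy":0,"wz":0},{"gripper":1,"dx":0,"dy":0,"dz":-0.018,"wx":0,"wy":0,"wz":0}]' | egrep 'pos|wrist'
python3 -m inch '[{"gripper":0.5,"dx":0,"dy":0,"dz":0,"wx":0,"wy":0,"wz":0},{"gripper":0.5,"dx":0,"dy":0,"dz":0,"wx":0,"wy":0,"wz":0},{"gripper":0.5,"dx":0,"dy":0,"dz":0,"wx":0,"wy":0,"wz":0},{"gripper":0.5,"dx":0,"dy":0,"dz":0,"wx":0,"wy":0,"wz":0},{"gripper":0.5,"dx":0,"dy":0,"dz":0,"wx":0,"wy":0,"wz":0}]' 30
python3 -m inch '[{"gripper":0.5,"dx":0,"dy":0,"dz":0,"wx":0,"wy":0,"wz":0},{"gripper":0.5,"dx":0,"dy":0,"dz":0,"wx":0,"wy":0,"wz":0},{"gripper":0.5,"dx":0,"dy":0,"dz":0,"wx":0,"wy":0,"wz":0},{"gripper":0.5,"dx":0,"dy":0,"dz":0,"wx":0,"wy":0,"wz":0},{"gripper":0.5,"dx":0,"dy":0,"dz":0,"wx":0,"wy":0,"wz":0}]'
```

```text
eef_pos: [456.1, -401.1, -10.8]
wrist_force: [0.6, 0.2, -0.6]
eef_pos: [456.2, -403.5, -25.7]
wrist_force: [-1.2, 0.6, -0.3]
clock: 17.72
eef_pos: [456.2, -403.7, -25.3]
eef_rot: [3.141, 0.0, 1.569]
wrist_force: [-0.2, -0.3, 0.1]
finger_gap: 63.9
finger_force: 0.0
clock: 18.13
eef_pos: [456.3, -403.7, -25.4]
eef_rot: [3.141, 0.0, 1.569]
wrist_force: [1.0, -0.3, 1.3]
finger_gap: 51.9
finger_force: 30.0
```

```bash
python3 -m inch '[{"gripper":0.5,"dx":0,"dy":0,"dz":0.01,"wx":0,"wy":0,"wz":0},{"gripper":0.5,"dx":0,"dy":0,"dz":0.04,"wx":0,"wy":0,"wz":0},{"gripper":0.5,"dx":0,"dy":0,"dz":0.08,"wx":0,"wy":0,"wz":0},{"gripper":0.5,"dx":0,"dy":0,"dz":0.11,"wx":0,"wy":0,"wz":0},{"gripper":0.5,"dx":0,"dy":0,"dz":0.11,"wx":0,"wy":0,"wz":0}]'
python3 -m inch '[{"gripper":0.5,"dx":0,"dy":0,"dz":0,"wx":0,"wy":0,"wz":0},{"gripper":0.5,"dx":0,"dy":0,"dz":0,"wx":0,"wy":0,"wz":0},{"gripper":0.5,"dx":0,"dy":0,"dz":0,"wx":0,"wy":0,"wz":0},{"gripper":0.5,"dx":0,"dy":0,"dz":0,"wx":0,"wy":0,"wz":0},{"gripper":0.5,"dx":0,"dy":0,"dz":0,"wx":0,"wy":0,"wz":0}]'
python3 - <<'E'
from h import *
s=shot("side","side11");st=manip.read_state();e=st["eef_pos"]
P=e+[0,0,30.4];print(e,st["wrist_force"],st["moment"],px("side",P));x,y=px("side",P).astype(int)
g=cv2.cvtColor(s,cv2.COLOR_BGR2GRAY)[y-12:y+13,x-14:x+15]
for i,r in enumerate(g): print(y-12+i,' '.join('%3d'%q for q in r))
print(x-14)
cv2.imwrite("pics/c13.png",np.hstack([crop(s,x-33,y-40,66,60,6),crop(shot("top","top11"),415,205,66,60,6)]))
E
```

```text
clock: 18.55
eef_pos: [458.2, -405.6, 91.9]
eef_rot: [3.135, 0.007, 1.569]
wrist_force: [-0.5, -0.9, -0.1]
finger_gap: 52.1
finger_force: 30.0
clock: 18.97
eef_pos: [455.9, -403.3, 83.5]
eef_rot: [-3.14, -0.001, 1.569]
wrist_force: [0.6, -0.6, -2.6]
finger_gap: 51.8
finger_force: 30.0
[ 455.98257144 -403.41539065   83.75761964] [ 0.60103599 -0.41487372 -1.78583984] [-0.00801114 -0.08447939  0.01057088] [344.32310884 117.02961768]
105 107 107 109 108 110 108 102  84  58  75  95 111 110 113 109 112 108 113 114 111 114 113  99  88  98 105 105 100 107
106 108 108 108 108 107 108 102  82  57  71 101 110 110 109 114 114 112 109 110 108 110 109  95  80  98 106 110 110 111
107 110 109 107 112 105 104 103  79  57  80 103 109 112 111 112 113 109 111 111 111 110 108  89  79  95 104 107 107 111
108 108 106 108 107 107 103 101  80  56  86 107 111 110 114 111 112 112 111 110 111 107 105  87  79  98  99 102 108 107
109 107 110 107 106 102 105 101  81  60  84 106 109 108 111 110 113 110 112 109 111 111 110  92  84  97  99 102 105 106
110 106 109 109 111 105 101  95  75  62  89 106 114 111 112 109 10
[... 1637 characters left out ...]
  65  78  99 107 110 108 108 107 110 108 110 112 109 110 110 111 109 110 111 109 109 109 107 110
125 107 107 109  97  72  65  84 101 110 109 108 108 109 111 108 111 108 107 109 109 109 109 108 105 109 109 104 108 106
126 111 111 107  98  73  69  85 104 107 108 111 108 107 110 109 109 110 111 110 109 104 107 107 107 107 108 110 103 110
127 108 110 110  97  70  68  92 106 111 109 109 108 107 107 107 107 108 109 108 104 106 109 107 108 107 106 106 109 108
128 109 110 102  87  68  76  95 109 109 109 109 107 111 109 108 108 109 109 107 106 107 107 108 112 108 105 109 109 106
129 113 110 102  83  64  78 100 111 111 108 109 109 110 110 112 106 109 111 109 105 108 107 105 106 104 107 108 107 104
330
```

```bash
python3 -m inch '[{"gripper":0.5,"dx":0.025,"dy":0.025,"dz":0,"wx":0,"wy":0,"wz":0},{"gripper":0.5,"dx":0.05,"dy":0.05,"dz":0,"wx":0,"wy":0,"wz":0},{"gripper":0.5,"dx":0.075,"dy":0.075,"dz":0,"wx":0,"wy":0,"wz":0},{"gripper":0.5,"dx":0.1,"dy":0.1,"dz":0,"wx":0,"wy":0,"wz":0},{"gripper":0.5,"dx":0.1205,"dy":0.1173,"dz":0,"wx":0,"wy":0,"wz":0}]' | egrep 'pos|wrist'
python3 -m inch '[{"gripper":0.5,"dx":0,"dy":0,"dz":0,"wx":0,"wy":0,"wz":0},{"gripper":0.5,"dx":0,"dy":0,"dz":0,"wx":0,"wy":0,"wz":0},{"gripper":0.5,"dx":0,"dy":0,"dz":-0.01,"wx":0,"wy":0,"wz":0},{"gripper":0.5,"dx":0,"dy":0,"dz":-0.02,"wx":0,"wy":0,"wz":0},{"gripper":0.5,"dx":0,"dy":0,"dz":-0.03,"wx":0,"wy":0,"wz":0}]' | egrep 'pos|wrist'
python3 -m inch '[{"gripper":0.5,"dx":0,"dy":0,"dz":-0.004,"wx":0,"wy":0,"wz":0},{"gripper":0.5,"dx":0,"dy":0,"dz":-0.008,"wx":0,"wy":0,"wz":0},{"gripper":0.5,"dx":0,"dy":0,"dz":-0.012,"wx":0,"wy":0,"wz":0},{"gripper":0.5,"dx":0,"dy":0,"dz":-0.016,"wx":0,"wy":0,"wz":0},{"gripper":0.5,"dx":0,"dy":0,"dz":-0.02,"wx":0,"wy":0,"wz":0}]' | egrep 'pos|wrist'
```

```text
eef_pos: [578.1, -284.0, 84.3]
wrist_force: [0.2, 0.3, -1.3]
eef_pos: [575.7, -287.1, 53.1]
wrist_force: [-0.6, 0.1, -1.4]
eef_pos: [576.8, -286.5, 34.4]
wrist_force: [0.6, 0.2, -1.2]
```

```bash
python3 -m inch '[{"gripper":0.5,"dx":0,"dy":0,"dz":-0.005,"wx":0,"wy":0,"wz":0},{"gripper":0.5,"dx":0,"dy":0,"dz":-0.01,"wx":0,"wy":0,"wz":0},{"gripper":0.5,"dx":0,"dy":0,"dz":-0.015,"wx":0,"wy":0,"wz":0},{"gripper":0.5,"dx":0,"dy":0,"dz":-0.02,"wx":0,"wy":0,"wz":0},{"gripper":0.5,"dx":0,"dy":0,"dz":-0.02,"wx":0,"wy":0,"wz":0}]' | egrep 'pos|wrist'
```

```text
eef_pos: [576.2, -286.0, 13.2]
wrist_force: [0.8, 0.7, -1.3]
```

```bash
python3 -m inch '[{"gripper":0.5,"dx":0,"dy":0,"dz":-0.003,"wx":0,"wy":0,"wz":0},{"gripper":0.5,"dx":0,"dy":0,"dz":-0.006,"wx":0,"wy":0,"wz":0},{"gripper":0.5,"dx":0,"dy":0,"dz":-0.009,"wx":0,"wy":0,"wz":0},{"gripper":0.5,"dx":0,"dy":0,"dz":-0.011,"wx":0,"wy":0,"wz":0},{"gripper":0.5,"dx":0,"dy":0,"dz":-0.011,"wx":0,"wy":0,"wz":0}]' | egrep 'pos|wrist'
```

```text
eef_pos: [576.5, -286.2, 3.0]
wrist_force: [-1.6, -0.8, -1.9]
```

```bash
python3 -m inch '[{"gripper":0.5,"dx":0,"dy":0,"dz":-0.0005,"wx":0,"wy":0,"wz":0},{"gripper":0.5,"dx":0,"dy":0,"dz":-0.001,"wx":0,"wy":0,"wz":0},{"gripper":0.5,"dx":0,"dy":0,"dz":-0.0015,"wx":0,"wy":0,"wz":0},{"gripper":0.5,"dx":0,"dy":0,"dz":-0.002,"wx":0,"wy":0,"wz":0},{"gripper":0.5,"dx":0,"dy":0,"dz":-0.002,"wx":0,"wy":0,"wz":0}]' | egrep 'pos|wrist'
python3 -m inch '[{"gripper":0.5,"dx":0,"dy":0,"dz":-0.0005,"wx":0,"wy":0,"wz":0},{"gripper":0.5,"dx":0,"dy":0,"dz":-0.0005,"wx":0,"wy":0,"wz":0},{"gripper":0.5,"dx":0,"dy":0,"dz":-0.0005,"wx":0,"wy":0,"wz":0},{"gripper":0.5,"dx":0,"dy":0,"dz":-0.0005,"wx":0,"wy":0,"wz":0},{"gripper":0.5,"dx":0,"dy":0,"dz":-0.0005,"wx":0,"wy":0,"wz":0}]' | egrep 'pos|wrist'
```

```text
eef_pos: [576.7, -286.3, 1.5]
wrist_force: [0.5, -0.6, -1.7]
eef_pos: [576.7, -286.3, 1.1]
wrist_force: [0.4, -0.5, -0.4]
```

```bash
python3 -m inch '[{"gripper":0.5,"dx":0,"dy":0,"dz":-0.0005,"wx":0,"wy":0,"wz":0},{"gripper":0.5,"dx":0,"dy":0,"dz":-0.001,"wx":0,"wy":0,"wz":0},{"gripper":0.5,"dx":0,"dy":0,"dz":-0.001,"wx":0,"wy":0,"wz":0},{"gripper":0.5,"dx":0,"dy":0,"dz":-0.001,"wx":0,"wy":0,"wz":0},{"gripper":0.5,"dx":0,"dy":0,"dz":-0.001,"wx":0,"wy":0,"wz":0}]' | egrep 'pos|wrist'
```

```text
eef_pos: [576.8, -286.4, 0.6]
wrist_force: [-2.3, 1.0, 4.9]
```

```bash
python3 -m inch '[{"gripper":0.8,"dx":0,"dy":0,"dz":0,"wx":0,"wy":0,"wz":0},{"gripper":0.8,"dx":0,"dy":0,"dz":0,"wx":0,"wy":0,"wz":0},{"gripper":0.8,"dx":0,"dy":0,"dz":0,"wx":0,"wy":0,"wz":0},{"gripper":0.8,"dx":0,"dy":0,"dz":0,"wx":0,"wy":0,"wz":0},{"gripper":0.8,"dx":0,"dy":0,"dz":0.005,"wx":0,"wy":0,"wz":0}]' | egrep "gap|wrist"
python3 -m inch '[{"gripper":0.8,"dx":0,"dy":0,"dz":0.03,"wx":0,"wy":0,"wz":0},{"gripper":0.8,"dx":0,"dy":0,"dz":0.07,"wx":0,"wy":0,"wz":0},{"gripper":0.8,"dx":0,"dy":0,"dz":0.11,"wx":0,"wy":0,"wz":0},{"gripper":0.8,"dx":0,"dy":0,"dz":0.14,"wx":0,"wy":0,"wz":0},{"gripper":0.8,"dx":-0.04,"dy":0,"dz":0.14,"wx":0,"wy":0,"wz":0}]' |egrep 'pos|wrist'
python3 - <<'E'
from h import *
t=shot("top","top12");s=shot("side","side12")
h=cv2.cvtColor(t,cv2.COLOR_BGR2HSV)
for nm,(x,y,w,hh) in(("narrow",(195,180,26,24)),("nut",(196,150,22,22))):
    print(nm,x); 
    for c in(1,2):
        for j in range(y,y+hh): print(j,' '.join('%3d'%q for q in h[j,x:x+w,c]))
        print()
print(ray("side",327,258,45),ray("side",340,232,12))
E
```

```text
wrist_force: [-0.1, 0.5, 0.2]
finger_gap: 75.0
eef_pos: [543.2, -288.1, 153.6]
wrist_force: [0.3, -1.2, 1.2]
narrow 195
180 109 106  82  13  19  13  21   9  30  71  78 104 110 114 112 108 108 113 110 109 109 110 108 110 109 110
181 113  70  39  13  20   7   8   0  29  39  42  72 111 111 110 107 112 110 108 109 110 110 108 108 109 109
182  49  33  17  15  13   7  16   8  18  28  34  61 115 106 111 110 108 110 108 109 109 108 108 109 108 109
183  34  22  14  23   7   7   9  12  19  28  43  96 113 109 110 109 110 108 108 108 108 110 106 110 110 109
184  27  23  20   7   8  24  19  15  23  32  54 113 114 111 110 108 110 110 108 108 110 109 109 110 110 109
185  23  23  24  21  20   8   7  21  24  32  76 116 112 110 110 112 110 110 110 108 109 108 109 109 108 109
186  23  23  24  23  24  23  23  24  24  35  97 113 111 108 108 110 110 109 108 110 108 108 108 108 113 109
187  25  25  24  24  23  22  23  24  28  63 113 112 113 108 110 106 110 109 110 112 112 108 108 108 111 108
188  29  22  25  23  23  25  25  23  42  76 115 111 111 109 112 108 108 106 110 108 108 109 108 110 112 109
189  28 
[... 7645 characters left out ...]
3  54  39  40  38  34  30  37  49  65  71  81  82  87  88  90  91
166  90  90  90  91  85  68  50  40  39  36  34  31  43  51  69  73  80  83  87  89  90  91
167  89  90  90  90  80  62  46  38  38  35  32  33  47  57  71  77  82  85  88  90  90  90
168  90  89  90  89  73  56  40  38  38  34  31  38  49  64  73  81  82  85  88  90  90  90
169  90  90  89  84  68  55  39  39  36  34  29  42  50  68  76  82  83  86  90  90  90  90
170  89  90  89  79  64  46  39  37  35  31  34  46  54  73  76  82  84  87  90  91  91  90
171  90  90  90  76  61  41  40  37  34  30  40  48  61  75  79  82  85  87  91  90  90  91

[408.46432396 248.0945604   45.        ] [393.93609018 100.9202009   12.        ]
```

```bash
python3 - <<'E'
from h import *
t=cv2.imread("pics/top0.png");s=cv2.imread("pics/side12.png")
for n,im,nm,box,z in(("top",t,"narrow",(196,183,24,19),6),("top",t,"nut",(197,151,20,21),11),("side",s,"narrow",(296,291,24,23),6),("side",s,"nut",(249,303,20,19),11)):
  h=cv2.cvtColor(im,cv2.COLOR_BGR2HSV)
  x,y,w,hh=box
  for th in(32,36,40,44):
    print(n,nm,th,[(round(u,1),round(v,1),round(a),b,ray(n,u,v,z).round(1)[:2]) for u,v,a,b in blobs(im,box,lambda q:(q[...,1]<th)|(q[...,2]<85),60)])
a=np.hstack([crop(t,192,146,33,60,8),crop(s,245,288,80,30,6)[:,:480] if 0 else cv2.resize(s[288:328,245:325],(480,480//2)).repeat(2,0)])
cv2.imwrite("pics/c14.png",a)
E
```

```text
top narrow 32 []
top narrow 36 [(207.1, 191.5, 124, array([ 5.  ,  3.25, 13.25, 11.5 ]), array([433.5, 370.9]))]
top narrow 40 [(207.1, 191.5, 138, array([ 4.5 ,  3.  , 14.  , 12.25]), array([433.3, 371.1]))]
top narrow 44 [(207.0, 191.5, 151, array([ 4.25,  2.5 , 14.5 , 13.  ]), array([433.5, 371.3]))]
top nut 32 []
top nut 36 [(205.5, 162.0, 100, array([ 3.25,  5.75, 11.5 , 11.  ]), array([537.2, 436.7]))]
top nut 40 [(205.5, 161.9, 106, array([ 3.25,  5.75, 11.5 , 11.25]), array([537.2, 436.6]))]
top nut 44 [(205.5, 161.9, 115, array([ 3.  ,  5.25, 12.  , 12.  ]), array([537.5, 436.7]))]
side narrow 32 [(307.5, 302.6, 255, array([ 2.5 ,  3.5 , 19.  , 17.25]), array([435. , 372.2]))]
side narrow 36 [(307.3, 302.7, 306, array([ 1.  ,  2.75, 20.75, 19.25]), array([435.5, 372.7]))]
side narrow 40 [(307.5, 302.0, 540, array([ 0.,  0., 24., 23.]), array([435.5, 370.4]))]
side narrow 44 [(307.5, 302.0, 540, array([ 0.,  0., 24., 23.]), array([435.5, 370.4]))]
side nut 32 [(259.1, 314.5, 225, array([ 1.75,  3.75, 18.25, 15.25]), array([539.7, 435.1]))]
side nut 36 [(259.0, 314.2, 252, array([ 1.25,  3.  , 18.75, 16.  ]), array([540.3, 434.1]))]
side nut 40 [(258.5, 312.0, 370, array([ 0.,  0., 20., 19.]), array([543.3, 428. ]))]
side nut 44 [(258.5, 312.0, 370, array([ 0.,  0., 20., 19.]), array([543.3, 428. ]))]
```

View pics/c14.png

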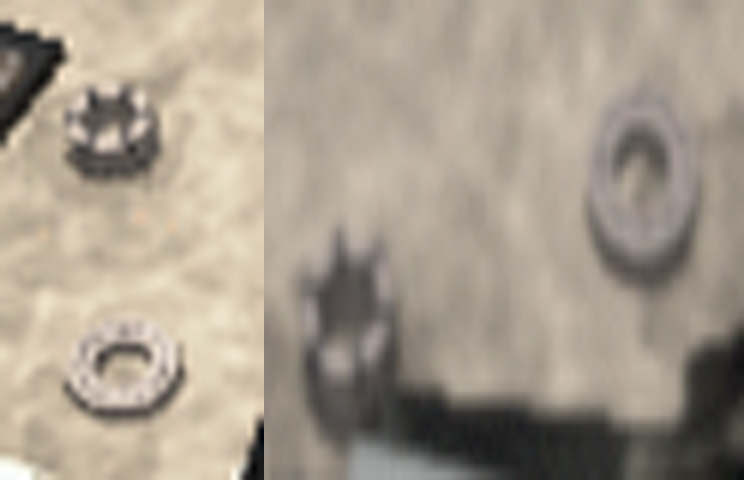

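```bash
python3 -m inch '[{"gripper":0.8,"dx":-0.03,"dy":0.02,"dz":0,"wx":0,"wy":0,"wz":0},{"gripper":0.8,"dx":-0.06,"dy":0.04,"dz":0,"wx":0,"wy":0,"wz":0},{"gripper":0.8,"dx":-0.09,"dy":0.06,"dz":0,"wx":0,"wy":0,"wz":0},{"gripper":0.8,"dx":-0.12,"dy":0.08,"dz":0,"wx":0,"wy":0,"wz":0},{"gripper":0.8,"dx":-0.136,"dy":0.1,"dz":0,"wx":0,"wy":0,"wz":0}]' |egrep 'pos|wrist'
python3 -m inch '[{"gripper":0.8,"dx":-0.018,"dy":0.035,"dz":0,"wx":0,"wy":0,"wz":4},{"gripper":0.8,"dx":-0.036,"dy":0.07,"dz":0,"wx":0,"wy":0,"wz":8},{"gripper":0.8,"dx":-0.054,"dy":0.105,"dz":0,"wx":0,"wy":0,"wz":12},{"gripper":0.8,"dx":-0.07,"dy":0.14,"dz":0,"wx":0,"wy":0,"wz":16},{"gripper":0.8,"dx":-0.07,"dy":0.176,"dz":0,"wx":0,"wy":0,"wz":20}]' |egrep 'pos|wrist'
python3 -m inch '[{"gripper":0.8,"dx":0,"dy":0.038,"dz":0,"wx":0,"wy":0,"wz":4},{"gripper":0.8,"dx":0,"dy":0.076,"dz":0,"wx":0,"wy":0,"wz":8},{"gripper":0.8,"dx":0,"dy":0.114,"dz":0,"wx":0,"wy":0,"wz":12},{"gripper":0.8,"dx":0,"dy":0.152,"dz":0,"wx":0,"wy":0,"wz":16},{"gripper":0.8,"dx":0,"dy":0.19,"dz":0,"wx":0,"wy":0,"wz":21}]' |egrep 'pos|wrist|rot'
```

```text
eef_pos: [398.4, -185.4, 144.8]
wrist_force: [-0.0, 0.5, 0.1]
eef_pos: [328.7, -9.2, 145.2]
wrist_force: [1.0, -0.7, 0.0]
eef_pos: [330.3, 181.8, 145.4]
eef_rot: [3.141, 0.0, 2.288]
wrist_force: [1.5, -0.8, -0.5]
```

```bash
python3 -m inch '[{"gripper":0.8,"dx":0,"dy":0.035,"dz":0,"wx":0,"wy":0,"wz":0},{"gripper":0.8,"dx":0,"dy":0.07,"dz":0,"wx":0,"wy":0,"wz":0},{"gripper":0.8,"dx":0,"dy":0.105,"dz":0,"wx":0,"wy":0,"wz":0},{"gripper":0.8,"dx":0.03,"dy":0.13,"dz":0,"wx":0,"wy":0,"wz":0},{"gripper":0.8,"dx":0.05,"dy":0.16,"dz":0,"wx":0,"wy":0,"wz":0}]' |egrep 'pos|wrist'
python3 -m inch '[{"gripper":0.8,"dx":0.028,"dy":0.015,"dz":0,"wx":0,"wy":0,"wz":0},{"gripper":0.8,"dx":0.0545,"dy":0.0305,"dz":0,"wx":0,"wy":0,"wz":0},{"gripper":0.8,"dx":0.0545,"dy":0.0305,"dz":-0.03,"wx":0,"wy":0,"wz":0},{"gripper":0.8,"dx":0.0545,"dy":0.0305,"dz":-0.06,"wx":0,"wy":0,"wz":0},{"gripper":0.8,"dx":0.0545,"dy":0.0305,"dz":-0.09,"wx":0,"wy":0,"wz":0}]' |egrep 'pos|wrist'
python3 -m inch '[{"gripper":0.8,"dx":0,"dy":0,"dz":0,"wx":0,"wy":0,"wz":0},{"gripper":0.8,"dx":0,"dy":0,"dz":0,"wx":0,"wy":0,"wz":0},{"gripper":0.8,"dx":0,"dy":0,"dz":0,"wx":0,"wy":0,"wz":0},{"gripper":0.8,"dx":0,"dy":0,"dz":0,"wx":0,"wy":0,"wz":0},{"gripper":0.8,"dx":0,"dy":0,"dz":0,"wx":0,"wy":0,"wz":0}]' |egrep 'pos|wrist|gap'
```

```text
eef_pos: [381.4, 341.5, 145.1]
wrist_force: [0.4, -1.0, 0.8]
eef_pos: [435.4, 370.4, 53.6]
wrist_force: [0.9, 0.6, 0.2]
eef_pos: [435.9, 370.7, 56.9]
wrist_force: [0.4, 0.1, 0.4]
finger_gap: 75.3
```

```bash
python3 -m inch '[{"gripper":0.8,"dx":-0.001,"dy":0.001,"dz":-0.02,"wx":0,"wy":0,"wz":0},{"gripper":0.8,"dx":-0.001,"dy":0.001,"dz":-0.04,"wx":0,"wy":0,"wz":0},{"gripper":0.8,"dx":-0.001,"dy":0.001,"dz":-0.055,"wx":0,"wy":0,"wz":0},{"gripper":0.8,"dx":-0.001,"dy":0.001,"dz":-0.065,"wx":0,"wy":0,"wz":0},{"gripper":0.8,"dx":-0.001,"dy":0.001,"dz":-0.07,"wx":0,"wy":0,"wz":0}]' |egrep 'pos|wrist'
python3 -m inch '[{"gripper":0.8,"dx":0,"dy":0,"dz":-0.003,"wx":0,"wy":0,"wz":0},{"gripper":0.8,"dx":0,"dy":0,"dz":-0.006,"wx":0,"wy":0,"wz":0},{"gripper":0.8,"dx":0,"dy":0,"dz":-0.009,"wx":0,"wy":0,"wz":0},{"gripper":0.8,"dx":0,"dy":0,"dz":-0.012,"wx":0,"wy":0,"wz":0},{"gripper":0.8,"dx":0,"dy":0,"dz":-0.012,"wx":0,"wy":0,"wz":0}]' |egrep 'pos|wrist'
python3 -m inch '[{"gripper":0.4,"dx":0,"dy":0,"dz":0,"wx":0,"wy":0,"wz":0},{"gripper":0.4,"dx":0,"dy":0,"dz":0,"wx":0,"wy":0,"wz":0},{"gripper":0.4,"dx":0,"dy":0,"dz":0,"wx":0,"wy":0,"wz":0},{"gripper":0.4,"dx":0,"dy":0,"dz":0,"wx":0,"wy":0,"wz":0},{"gripper":0.4,"dx":0,"dy":0,"dz":0,"wx":0,"wy":0,"wz":0}]'
python3 -m inch '[{"gripper":0.4,"dx":0,"dy":0,"dz":0,"wx":0,"wy":0,"wz":0},{"gripper":0.4,"dx":0,"dy":0,"dz":0,"wx":0,"wy":0,"wz":0},{"gripper":0.4,"dx":0,"dy":0,"dz":0,"wx":0,"wy":0,"wz":0},{"gripper":0.4,"dx":0,"dy":0,"dz":0,"wx":0,"wy":0,"wz":0},{"gripper":0.4,"dx":0,"dy":0,"dz":0,"wx":0,"wy":0,"wz":0}]'
```

```text
eef_pos: [434.1, 371.1, -15.4]
wrist_force: [-1.7, -0.3, 0.6]
eef_pos: [434.2, 371.1, -27.1]
wrist_force: [-0.4, -0.4, -0.3]
clock: 27.08
eef_pos: [434.3, 371.2, -26.8]
eef_rot: [3.141, 0.0, 2.285]
wrist_force: [1.0, 0.1, -0.3]
finger_gap: 45.2
finger_force: 0.3
clock: 27.5
eef_pos: [434.3, 371.2, -26.8]
eef_rot: [3.141, 0.0, 2.285]
wrist_force: [0.3, 0.4, 2.3]
finger_gap: 44.4
finger_force: 30.0
```

```bash
python3 -m inch '[{"gripper":0.4,"dx":0,"dy":0,"dz":0.02,"wx":0,"wy":0,"wz":0},{"gripper":0.4,"dx":0,"dy":0,"dz":0.06,"wx":0,"wy":0,"wz":0},{"gripper":0.4,"dx":0,"dy":0,"dz":0.1,"wx":0,"wy":0,"wz":0},{"gripper":0.4,"dx":0,"dy":0,"dz":0.14,"wx":0,"wy":0,"wz":0},{"gripper":0.4,"dx":0,"dy":0,"dz":0.165,"wx":0,"wy":0,"wz":0}]' 40 |egrep 'pos|wrist|gap'
python3 -m inch '[{"gripper":0.4,"dx":-0.03,"dy":-0.015,"dz":0,"wx":0,"wy":0,"wz":0},{"gripper":0.4,"dx":-0.06,"dy":-0.035,"dz":0,"wx":0,"wy":0,"wz":0},{"gripper":0.4,"dx":-0.085,"dy":-0.06,"dz":0,"wx":0,"wy":0,"wz":0},{"gripper":0.4,"dx":-0.105,"dy":-0.09,"dz":0,"wx":0,"wy":0,"wz":0},{"gripper":0.4,"dx":-0.105,"dy":-0.125,"dz":0,"wx":0,"wy":0,"wz":0}]' |egrep 'pos|wrist|gap'
python3 -m inch '[{"gripper":0.4,"dx":0,"dy":-0.035,"dz":0,"wx":0,"wy":0,"wz":-4},{"gripper":0.4,"dx":0,"dy":-0.07,"dz":0,"wx":0,"wy":0,"wz":-8},{"gripper":0.4,"dx":0,"dy":-0.105,"dz":0,"wx":0,"wy":0,"wz":-12},{"gripper":0.4,"dx":0,"dy":-0.14,"dz":0,"wx":0,"wy":0,"wz":-16},{"gripper":0.4,"dx":0,"dy":-0.175,"dz":0,"wx":0,"wy":0,"wz":-20}]' |egrep 'pos|wrist|gap'
python3 -m inch '[{"gripper":0.4,"dx":0,"dy":-0.035,"dz":0,"wx":0,"wy":0,"wz":-4},{"gripper":0.4,"dx":0,"dy":-0.07,"dz":0,"wx":0,"wy":0,"wz":-8},{"gripper":0.4,"dx":0.01,"dy":-0.105,"dz":0,"wx":0,"wy":0,"wz":-12},{"gripper":0.4,"dx":0.03,"dy":-0.14,"dz":0,"wx":0,"wy":0,"wz":-16},{"gripper":0.4,"dx":0.05,"dy":-0.175,"dz":0,"wx":0,"wy":0,"wz":-21}]' |egrep 'pos|wrist|gap|rot'
```

```text
eef_pos: [434.7, 371.5, 142.1]
wrist_force: [0.4, 0.7, -0.3]
finger_gap: 44.3
eef_pos: [326.1, 245.4, 137.6]
wrist_force: [1.2, -1.0, 0.3]
finger_gap: 44.4
eef_pos: [328.5, 69.7, 138.0]
wrist_force: [1.0, 0.6, -0.7]
finger_gap: 44.4
eef_pos: [379.3, -105.9, 138.3]
eef_rot: [3.141, 0.0, 1.565]
wrist_force: [0.6, -0.2, 0.2]
finger_gap: 44.4
```

```bash
python3 -m inch '[{"gripper":0.4,"dx":0.02,"dy":-0.028,"dz":0,"wx":0,"wy":0,"wz":0},{"gripper":0.4,"dx":0.04,"dy":-0.056,"dz":0,"wx":0,"wy":0,"wz":0},{"gripper":0.4,"dx":0.06,"dy":-0.084,"dz":0,"wx":0,"wy":0,"wz":0},{"gripper":0.4,"dx":0.085,"dy":-0.11,"dz":0,"wx":0,"wy":0,"wz":0},{"gripper":0.4,"dx":0.11,"dy":-0.13,"dz":0,"wx":0,"wy":0,"wz":0}]' |egrep 'pos|wrist'
python3 -m inch '[{"gripper":0.4,"dx":0.03,"dy":-0.02,"dz":0,"wx":0,"wy":0,"wz":0},{"gripper":0.4,"dx":0.06,"dy":-0.035,"dz":0,"wx":0,"wy":0,"wz":0},{"gripper":0.4,"dx":0.0875,"dy":-0.051,"dz":-0.01,"wx":0,"wy":0,"wz":0},{"gripper":0.4,"dx":0.0875,"dy":-0.051,"dz":-0.04,"wx":0,"wy":0,"wz":0},{"gripper":0.4,"dx":0.0875,"dy":-0.051,"dz":-0.075,"wx":0,"wy":0,"wz":0}]' |egrep 'pos|wrist'
python3 -m inch '[{"gripper":0.4,"dx":0,"dy":0,"dz":0,"wx":0,"wy":0,"wz":0},{"gripper":0.4,"dx":0,"dy":0,"dz":0,"wx":0,"wy":0,"wz":0},{"gripper":0.4,"dx":0,"dy":0,"dz":0,"wx":0,"wy":0,"wz":0},{"gripper":0.4,"dx":0,"dy":0,"dz":0,"wx":0,"wy":0,"wz":0},{"gripper":0.4,"dx":0,"dy":0,"dz":0,"wx":0,"wy":0,"wz":0}]' |egrep 'pos|wrist|gap|rot'
```

```text
eef_pos: [489.7, -235.9, 137.6]
wrist_force: [0.2, 0.1, -0.6]
eef_pos: [578.2, -285.8, 62.8]
wrist_force: [0.2, -1.2, -1.1]
eef_pos: [577.4, -285.2, 65.3]
eef_rot: [3.139, 0.002, 1.569]
wrist_force: [-0.1, 1.1, -0.2]
finger_gap: 44.4
```

```bash
python3 -m inch '[{"gripper":0.4,"dx":-0.0005,"dy":-0.0008,"dz":-0.008,"wx":0,"wy":0,"wz":0},{"gripper":0.4,"dx":-0.0005,"dy":-0.0008,"dz":-0.015,"wx":0,"wy":0,"wz":0},{"gripper":0.4,"dx":-0.0005,"dy":-0.0008,"dz":-0.022,"wx":0,"wy":0,"wz":0},{"gripper":0.4,"dx":-0.0005,"dy":-0.0008,"dz":-0.027,"wx":0,"wy":0,"wz":0},{"gripper":0.4,"dx":-0.0005,"dy":-0.0008,"dz":-0.032,"wx":0,"wy":0,"wz":0}]' |egrep 'pos|wrist'
python3 -m inch '[{"gripper":0.4,"dx":0,"dy":0,"dz":-0.003,"wx":0,"wy":0,"wz":0},{"gripper":0.4,"dx":0,"dy":0,"dz":-0.006,"wx":0,"wy":0,"wz":0},{"gripper":0.4,"dx":0,"dy":0,"dz":-0.008,"wx":0,"wy":0,"wz":0},{"gripper":0.4,"dx":0,"dy":0,"dz":-0.01,"wx":0,"wy":0,"wz":0},{"gripper":0.4,"dx":0,"dy":0,"dz":-0.01,"wx":0,"wy":0,"wz":0}]' |egrep 'pos|wrist'
```

```text
eef_pos: [575.9, -285.5, 30.1]
wrist_force: [-0.6, 0.2, -0.4]
eef_pos: [576.1, -285.6, 20.7]
wrist_force: [-0.1, -0.2, -0.6]
```

```bash
python3 -m inch '[{"gripper":0.4,"dx":0.0005,"dy":-0.0005,"dz":-0.003,"wx":0,"wy":0,"wz":0},{"gripper":0.4,"dx":0.0005,"dy":-0.0005,"dz":-0.006,"wx":0,"wy":0,"wz":0},{"gripper":0.4,"dx":0.0005,"dy":-0.0005,"dz":-0.008,"wx":0,"wy":0,"wz":0},{"gripper":0.4,"dx":0.0005,"dy":-0.0005,"dz":-0.009,"wx":0,"wy":0,"wz":0},{"gripper":0.4,"dx":0.0005,"dy":-0.0005,"dz":-0.009,"wx":0,"wy":0,"wz":0}]' |egrep 'pos|wrist'
python3 -m inch '[{"gripper":0.4,"dx":0,"dy":0,"dz":-0.0005,"wx":0,"wy":0,"wz":0},{"gripper":0.4,"dx":0,"dy":0,"dz":-0.001,"wx":0,"wy":0,"wz":0},{"gripper":0.4,"dx":0,"dy":0,"dz":-0.001,"wx":0,"wy":0,"wz":0},{"gripper":0.4,"dx":0,"dy":0,"dz":-0.001,"wx":0,"wy":0,"wz":0},{"gripper":0.4,"dx":0,"dy":0,"dz":-0.001,"wx":0,"wy":0,"wz":0}]' |egrep 'pos|wrist'
```

```text
eef_pos: [576.5, -286.1, 11.7]
wrist_force: [-0.5, 0.3, -0.6]
eef_pos: [576.7, -286.2, 11.1]
wrist_force: [-0.1, -0.5, -0.9]
```

```bash
python3 -m inch '[{"gripper":0.4,"dx":0,"dy":0,"dz":-0.0005,"wx":0,"wy":0,"wz":0},{"gripper":0.4,"dx":0,"dy":0,"dz":-0.001,"wx":0,"wy":0,"wz":0},{"gripper":0.4,"dx":0,"dy":0,"dz":-0.001,"wx":0,"wy":0,"wz":0},{"gripper":0.4,"dx":0,"dy":0,"dz":-0.001,"wx":0,"wy":0,"wz":0},{"gripper":0.4,"dx":0,"dy":0,"dz":-0.001,"wx":0,"wy":0,"wz":0}]' |egrep 'pos|wrist'
python3 -m inch '[{"gripper":0.4,"dx":0,"dy":0,"dz":-0.0005,"wx":0,"wy":0,"wz":0},{"gripper":0.4,"dx":0,"dy":0,"dz":-0.0005,"wx":0,"wy":0,"wz":0},{"gripper":0.4,"dx":0,"dy":0,"dz":-0.0005,"wx":0,"wy":0,"wz":0},{"gripper":0.4,"dx":0,"dy":0,"dz":-0.0005,"wx":0,"wy":0,"wz":0},{"gripper":0.4,"dx":0,"dy":0,"dz":-0.0005,"wx":0,"wy":0,"wz":0}]' |egrep 'pos|wrist'
```

```text
eef_pos: [576.7, -286.1, 10.0]
wrist_force: [-0.6, 0.4, -1.2]
eef_pos: [576.7, -286.2, 9.6]
wrist_force: [0.6, 0.9, -1.0]
```

```bash
python3 -m inch '[{"gripper":0.4,"dx":0,"dy":0,"dz":-0.0005,"wx":0,"wy":0,"wz":0},{"gripper":0.4,"dx":0,"dy":0,"dz":-0.001,"wx":0,"wy":0,"wz":0},{"gripper":0.4,"dx":0,"dy":0,"dz":-0.001,"wx":0,"wy":0,"wz":0},{"gripper":0.4,"dx":0,"dy":0,"dz":-0.001,"wx":0,"wy":0,"wz":0},{"gripper":0.4,"dx":0,"dy":0,"dz":-0.001,"wx":0,"wy":0,"wz":0}]' |egrep 'pos|wrist'
```

```text
eef_pos: [576.8, -286.2, 9.2]
wrist_force: [-2.7, 1.4, 5.3]
```

```bash
python3 - <<'E'
from h import *
for p in((200,152),(175,186.7),(181,147)): print(ray("top",*p,0),ray("top",*p,15))
E
python3 -m inch '[{"gripper":0.75,"dx":0,"dy":0,"dz":0,"wx":0,"wy":0,"wz":0},{"gripper":0.75,"dx":0,"dy":0,"dz":0,"wx":0,"wy":0,"wz":0},{"gripper":0.75,"dx":0,"dy":0,"dz":0,"wx":0,"wy":0,"wz":0},{"gripper":0.75,"dx":0,"dy":0,"dz":0,"wx":0,"wy":0,"wz":0},{"gripper":0.75,"dx":0,"dy":0,"dz":0.005,"wx":0,"wy":0,"wz":0}]' | egrep "gap|wrist"
python3 -m inch '[{"gripper":0.75,"dx":0,"dy":0,"dz":0.03,"wx":0,"wy":0,"wz":0},{"gripper":0.75,"dx":0,"dy":0,"dz":0.07,"wx":0,"wy":0,"wz":0},{"gripper":0.75,"dx":0,"dy":0,"dz":0.11,"wx":0,"wy":0,"wz":0},{"gripper":0.75,"dx":0,"dy":0,"dz":0.13,"wx":0,"wy":0,"wz":0},{"gripper":0.75,"dx":-0.03,"dy":0.02,"dz":0.13,"wx":0,"wy":0,"wz":0}]' |egrep 'pos|wrist'
python3 -m inch '[{"gripper":0.7,"dx":-0.035,"dy":0.02,"dz":0,"wx":0,"wy":0,"wz":0},{"gripper":0.7,"dx":-0.07,"dy":0.04,"dz":0,"wx":0,"wy":0,"wz":0},{"gripper":0.7,"dx":-0.1,"dy":0.06,"dz":0,"wx":0,"wy":0,"wz":0},{"gripper":0.7,"dx":-0.13,"dy":0.08,"dz":0,"wx":0,"wy":0,"wz":0},{"gripper":0.7,"dx":-0.15,"dy":0.11,"dz":0,"wx":0,"wy":0,"wz":0}]' |egrep 'pos|wrist'
```

```text
[576.12669739 483.406902     0.        ] [565.77468954 474.05617219  15.        ]
[412.72475411 481.43586599   0.        ] [404.1819635  472.10695987  15.        ]
[570.11916434 556.06879665   0.        ] [559.83367304 545.9135406   15.        ]
wrist_force: [0.5, -0.0, 0.4]
finger_gap: 70.0
eef_pos: [551.3, -269.3, 149.8]
wrist_force: [-0.2, -0.1, -0.6]
eef_pos: [394.5, -155.9, 143.7]
wrist_force: [1.2, 0.4, 0.6]
```

```bash
python3 -m inch '[{"gripper":0.7,"dx":-0.02,"dy":0.035,"dz":0,"wx":0,"wy":0,"wz":0},{"gripper":0.7,"dx":-0.04,"dy":0.07,"dz":0,"wx":0,"wy":0,"wz":0},{"gripper":0.7,"dx":-0.06,"dy":0.105,"dz":0,"wx":0,"wy":0,"wz":0},{"gripper":0.7,"dx":-0.067,"dy":0.14,"dz":0,"wx":0,"wy":0,"wz":0},{"gripper":0.7,"dx":-0.067,"dy":0.18,"dz":0,"wx":0,"wy":0,"wz":0}]' |egrep 'pos|wrist'
python3 -m inch '[{"gripper":0.7,"dx":0,"dy":0.038,"dz":0,"wx":0,"wy":0,"wz":0},{"gripper":0.7,"dx":0,"dy":0.076,"dz":0,"wx":0,"wy":0,"wz":0},{"gripper":0.7,"dx":0,"dy":0.114,"dz":0,"wx":0,"wy":0,"wz":0},{"gripper":0.7,"dx":0,"dy":0.152,"dz":0,"wx":0,"wy":0,"wz":0},{"gripper":0.7,"dx":0,"dy":0.19,"dz":0,"wx":0,"wy":0,"wz":0}]' |egrep 'pos|wrist'
python3 -m inch '[{"gripper":0.7,"dx":0,"dy":0.036,"dz":0,"wx":0,"wy":0,"wz":0},{"gripper":0.7,"dx":0,"dy":0.072,"dz":0,"wx":0,"wy":0,"wz":0},{"gripper":0.7,"dx":0.005,"dy":0.108,"dz":0,"wx":0,"wy":0,"wz":0},{"gripper":0.7,"dx":0.02,"dy":0.14,"dz":0,"wx":0,"wy":0,"wz":0},{"gripper":0.7,"dx":0.04,"dy":0.17,"dz":0,"wx":0,"wy":0,"wz":0}]' |egrep 'pos|wrist'
```

```text
eef_pos: [328.4, 24.8, 144.2]
wrist_force: [1.2, 0.2, 0.4]
eef_pos: [329.2, 216.0, 144.1]
wrist_force: [1.1, 0.0, 0.1]
eef_pos: [369.1, 386.2, 144.0]
wrist_force: [0.4, -0.0, 0.8]
```

```bash
python3 -m inch '[{"gripper":0.65,"dx":0.03,"dy":0.02,"dz":0,"wx":0,"wy":0,"wz":0},{"gripper":0.65,"dx":0.065,"dy":0.035,"dz":0,"wx":0,"wy":0,"wz":0},{"gripper":0.65,"dx":0.1,"dy":0.05,"dz":0,"wx":0,"wy":0,"wz":0},{"gripper":0.65,"dx":0.135,"dy":0.05,"dz":0,"wx":0,"wy":0,"wz":0},{"gripper":0.65,"dx":0.169,"dy":0.05,"dz":0,"wx":0,"wy":0,"wz":0}]' |egrep 'pos|wrist'
python3 -m inch '[{"gripper":0.65,"dx":0,"dy":0,"dz":-0.02,"wx":0,"wy":0,"wz":0},{"gripper":0.65,"dx":0,"dy":0,"dz":-0.045,"wx":0,"wy":0,"wz":0},{"gripper":0.65,"dx":0,"dy":0,"dz":-0.075,"wx":0,"wy":0,"wz":0},{"gripper":0.65,"dx":0,"dy":0,"dz":-0.1,"wx":0,"wy":0,"wz":0},{"gripper":0.65,"dx":0,"dy":0,"dz":-0.11,"wx":0,"wy":0,"wz":0}]' |egrep 'pos|wrist'
python3 -m inch '[{"gripper":0.65,"dx":0,"dy":0,"dz":0,"wx":0,"wy":0,"wz":0},{"gripper":0.65,"dx":0,"dy":0,"dz":0,"wx":0,"wy":0,"wz":0},{"gripper":0.65,"dx":0,"dy":0,"dz":0,"wx":0,"wy":0,"wz":0},{"gripper":0.65,"dx":0,"dy":0,"dz":0,"wx":0,"wy":0,"wz":0},{"gripper":0.65,"dx":0,"dy":0,"dz":0,"wx":0,"wy":0,"wz":0}]'
```

```text
eef_pos: [540.0, 434.4, 143.5]
wrist_force: [-0.2, 0.9, -0.4]
eef_pos: [537.3, 432.8, 29.8]
wrist_force: [0.2, 0.4, -0.3]
clock: 37.08
eef_pos: [539.2, 434.2, 35.1]
eef_rot: [3.14, -0.001, 1.569]
wrist_force: [-0.7, -0.5, 0.1]
finger_gap: 61.3
finger_force: 0.0
```

```bash
python3 -m inch '[{"gripper":0.65,"dx":-0.001,"dy":0.0015,"dz":-0.012,"wx":0,"wy":0,"wz":0},{"gripper":0.65,"dx":-0.001,"dy":0.0015,"dz":-0.024,"wx":0,"wy":0,"wz":0},{"gripper":0.65,"dx":-0.001,"dy":0.0015,"dz":-0.034,"wx":0,"wy":0,"wz":0},{"gripper":0.65,"dx":-0.001,"dy":0.0015,"dz":-0.044,"wx":0,"wy":0,"wz":0},{"gripper":0.65,"dx":-0.001,"dy":0.0015,"dz":-0.05,"wx":0,"wy":0,"wz":0}]' |egrep 'pos|wrist'
python3 -m inch '[{"gripper":0.65,"dx":0,"dy":0,"dz":-0.003,"wx":0,"wy":0,"wz":0},{"gripper":0.65,"dx":0,"dy":0,"dz":-0.006,"wx":0,"wy":0,"wz":0},{"gripper":0.65,"dx":0,"dy":0,"dz":-0.008,"wx":0,"wy":0,"wz":0},{"gripper":0.65,"dx":0,"dy":0,"dz":-0.008,"wx":0,"wy":0,"wz":0},{"gripper":0.65,"dx":0,"dy":0,"dz":-0.008,"wx":0,"wy":0,"wz":0}]' |egrep 'pos|wrist'
python3 -m inch '[{"gripper":0.3,"dx":0,"dy":0,"dz":0,"wx":0,"wy":0,"wz":0},{"gripper":0.3,"dx":0,"dy":0,"dz":0,"wx":0,"wy":0,"wz":0},{"gripper":0.3,"dx":0,"dy":0,"dz":0,"wx":0,"wy":0,"wz":0},{"gripper":0.3,"dx":0,"dy":0,"dz":0,"wx":0,"wy":0,"wz":0},{"gripper":0.3,"dx":0,"dy":0,"dz":0,"wx":0,"wy":0,"wz":0}]' 30
python3 -m inch '[{"gripper":0.3,"dx":0,"dy":0,"dz":0,"wx":0,"wy":0,"wz":0},{"gripper":0.3,"dx":0,"dy":0,"dz":0,"wx":0,"wy":0,"wz":0},{"gripper":0.3,"dx":0,"dy":0,"dz":0,"wx":0,"wy":0,"wz":0},{"gripper":0.3,"dx":0,"dy":0,"dz":0,"wx":0,"wy":0,"wz":0},{"gripper":0.3,"dx":0,"dy":0,"dz":0,"wx":0,"wy":0,"wz":0}]'
```

```text
eef_pos: [537.0, 434.8, -18.9]
wrist_force: [0.2, -0.3, 0.5]
eef_pos: [537.9, 435.4, -24.1]
wrist_force: [0.8, -0.3, 0.0]
clock: 38.33
eef_pos: [537.9, 435.4, -24.2]
eef_rot: [3.141, -0.0, 1.569]
wrist_force: [-0.5, -1.0, 0.3]
finger_gap: 35.6
finger_force: 30.0
clock: 38.75
eef_pos: [537.8, 435.4, -24.2]
eef_rot: [3.141, -0.0, 1.569]
wrist_force: [0.1, 0.0, 3.1]
finger_gap: 35.8
finger_force: 30.0
```

```bash
python3 -m inch '[{"gripper":0.3,"dx":0,"dy":0,"dz":0.02,"wx":0,"wy":0,"wz":0},{"gripper":0.3,"dx":0,"dy":0,"dz":0.06,"wx":0,"wy":0,"wz":0},{"gripper":0.3,"dx":0,"dy":0,"dz":0.1,"wx":0,"wy":0,"wz":0},{"gripper":0.3,"dx":0,"dy":0,"dz":0.14,"wx":0,"wy":0,"wz":0},{"gripper":0.3,"dx":0,"dy":0,"dz":0.17,"wx":0,"wy":0,"wz":0}]' 40 |egrep 'pos|wrist|gap'
python3 -m inch '[{"gripper":0.3,"dx":-0.035,"dy":-0.005,"dz":0,"wx":0,"wy":0,"wz":0},{"gripper":0.3,"dx":-0.07,"dy":-0.01,"dz":0,"wx":0,"wy":0,"wz":0},{"gripper":0.3,"dx":-0.105,"dy":-0.02,"dz":0,"wx":0,"wy":0,"wz":0},{"gripper":0.3,"dx":-0.14,"dy":-0.03,"dz":0,"wx":0,"wy":0,"wz":0},{"gripper":0.3,"dx":-0.168,"dy":-0.05,"dz":0,"wx":0,"wy":0,"wz":0}]' |egrep 'pos|wrist|gap'
python3 -m inch '[{"gripper":0.3,"dx":-0.02,"dy":-0.03,"dz":0,"wx":0,"wy":0,"wz":0},{"gripper":0.3,"dx":-0.035,"dy":-0.065,"dz":0,"wx":0,"wy":0,"wz":0},{"gripper":0.3,"dx":-0.04,"dy":-0.1,"dz":0,"wx":0,"wy":0,"wz":0},{"gripper":0.3,"dx":-0.04,"dy":-0.135,"dz":0,"wx":0,"wy":0,"wz":0},{"gripper":0.3,"dx":-0.04,"dy":-0.17,"dz":0,"wx":0,"wy":0,"wz":0}]' |egrep 'pos|wrist|gap'
python3 -m inch '[{"gripper":0.3,"dx":0,"dy":-0.038,"dz":0,"wx":0,"wy":0,"wz":0},{"gripper":0.3,"dx":0,"dy":-0.076,"dz":0,"wx":0,"wy":0,"wz":0},{"gripper":0.3,"dx":0,"dy":-0.114,"dz":0,"wx":0,"wy":0,"wz":0},{"gripper":0.3,"dx":0,"dy":-0.152,"dz":0,"wx":0,"wy":0,"wz":0},{"gripper":0.3,"dx":0,"dy":-0.19,"dz":0,"wx":0,"wy":0,"wz":0}]' |egrep 'pos|wrist|gap'
python3 -m inch '[{"gripper":0.3,"dx":0,"dy":-0.036,"dz":0,"wx":0,"wy":0,"wz":0},{"gripper":0.3,"dx":0.01,"dy":-0.072,"dz":0,"wx":0,"wy":0,"wz":0},{"gripper":0.3,"dx":0.03,"dy":-0.106,"dz":0,"wx":0,"wy":0,"wz":0},{"gripper":0.3,"dx":0.05,"dy":-0.14,"dz":0,"wx":0,"wy":0,"wz":0},{"gripper":0.3,"dx":0.07,"dy":-0.172,"dz":0,"wx":0,"wy":0,"wz":0}]' |egrep 'pos|wrist|gap'
```

```text
eef_pos: [537.8, 435.6, 149.0]
wrist_force: [0.2, 0.9, -0.6]
finger_gap: 35.5
eef_pos: [367.0, 385.3, 145.0]
wrist_force: [0.7, 0.5, 0.3]
finger_gap: 35.6
eef_pos: [328.7, 214.0, 145.4]
wrist_force: [0.7, 0.3, -1.1]
finger_gap: 35.5
eef_pos: [329.0, 23.8, 145.6]
wrist_force: [0.5, 0.1, 0.2]
finger_gap: 35.5
eef_pos: [400.0, -148.9, 145.5]
wrist_force: [1.4, 1.2, -1.1]
finger_gap: 35.5
```

```bash
python3 -m inch '[{"gripper":0.3,"dx":0.02,"dy":-0.03,"dz":0,"wx":0,"wy":0,"wz":0},{"gripper":0.3,"dx":0.045,"dy":-0.06,"dz":0,"wx":0,"wy":0,"wz":0},{"gripper":0.3,"dx":0.07,"dy":-0.09,"dz":0,"wx":0,"wy":0,"wz":0},{"gripper":0.3,"dx":0.1,"dy":-0.11,"dz":0,"wx":0,"wy":0,"wz":0},{"gripper":0.3,"dx":0.13,"dy":-0.13,"dz":0,"wx":0,"wy":0,"wz":0}]' |egrep 'pos|wrist'
python3 -m inch '[{"gripper":0.3,"dx":0.03,"dy":-0.007,"dz":0,"wx":0,"wy":0,"wz":0},{"gripper":0.3,"dx":0.047,"dy":-0.0095,"dz":0,"wx":0,"wy":0,"wz":0},{"gripper":0.3,"dx":0.047,"dy":-0.0095,"dz":-0.02,"wx":0,"wy":0,"wz":0},{"gripper":0.3,"dx":0.047,"dy":-0.0095,"dz":-0.045,"wx":0,"wy":0,"wz":0},{"gripper":0.3,"dx":0.047,"dy":-0.0095,"dz":-0.07,"wx":0,"wy":0,"wz":0}]' |egrep 'pos|wrist'
python3 -m inch '[{"gripper":0.3,"dx":0,"dy":0,"dz":0,"wx":0,"wy":0,"wz":0},{"gripper":0.3,"dx":0,"dy":0,"dz":0,"wx":0,"wy":0,"wz":0},{"gripper":0.3,"dx":0,"dy":0,"dz":0,"wx":0,"wy":0,"wz":0},{"gripper":0.3,"dx":0,"dy":0,"dz":0,"wx":0,"wy":0,"wz":0},{"gripper":0.3,"dx":0,"dy":0,"dz":0,"wx":0,"wy":0,"wz":0}]' |egrep 'pos|wrist|gap|rot'
```

```text
eef_pos: [530.4, -278.1, 144.9]
wrist_force: [-0.3, 0.7, 0.6]
eef_pos: [576.8, -286.0, 74.2]
wrist_force: [0.5, -0.5, -0.8]
eef_pos: [577.3, -286.5, 77.2]
eef_rot: [3.14, 0.001, 1.569]
wrist_force: [0.4, -0.7, -0.9]
finger_gap: 35.5
```

```bash
python3 -m inch '[{"gripper":0.3,"dx":-0.0005,"dy":0.0003,"dz":-0.008,"wx":0,"wy":0,"wz":0},{"gripper":0.3,"dx":-0.0005,"dy":0.0003,"dz":-0.016,"wx":0,"wy":0,"wz":0},{"gripper":0.3,"dx":-0.0005,"dy":0.0003,"dz":-0.023,"wx":0,"wy":0,"wz":0},{"gripper":0.3,"dx":-0.0005,"dy":0.0003,"dz":-0.03,"wx":0,"wy":0,"wz":0},{"gripper":0.3,"dx":-0.0005,"dy":0.0003,"dz":-0.034,"wx":0,"wy":0,"wz":0}]' |egrep 'pos|wrist'
python3 -m inch '[{"gripper":0.3,"dx":0,"dy":0,"dz":-0.003,"wx":0,"wy":0,"wz":0},{"gripper":0.3,"dx":0,"dy":0,"dz":-0.006,"wx":0,"wy":0,"wz":0},{"gripper":0.3,"dx":0,"dy":0,"dz":-0.009,"wx":0,"wy":0,"wz":0},{"gripper":0.3,"dx":0,"dy":0,"dz":-0.011,"wx":0,"wy":0,"wz":0},{"gripper":0.3,"dx":0,"dy":0,"dz":-0.011,"wx":0,"wy":0,"wz":0}]' |egrep 'pos|wrist'
```

```text
eef_pos: [575.7, -285.5, 40.0]
wrist_force: [-0.4, 0.3, -0.2]
eef_pos: [576.1, -285.8, 30.2]
wrist_force: [-0.7, -0.2, -0.9]
```

```bash
python3 -m inch '[{"gripper":0.3,"dx":0,"dy":0,"dz":-0.001,"wx":0,"wy":0,"wz":0},{"gripper":0.3,"dx":0,"dy":0,"dz":-0.002,"wx":0,"wy":0,"wz":0},{"gripper":0.3,"dx":0,"dy":0,"dz":-0.003,"wx":0,"wy":0,"wz":0},{"gripper":0.3,"dx":0,"dy":0,"dz":-0.0045,"wx":0,"wy":0,"wz":0},{"gripper":0.3,"dx":0,"dy":0,"dz":-0.0045,"wx":0,"wy":0,"wz":0}]' |egrep 'pos|wrist'
python3 -m inch '[{"gripper":0.3,"dx":0,"dy":0,"dz":-0.0005,"wx":0,"wy":0,"wz":0},{"gripper":0.3,"dx":0,"dy":0,"dz":-0.001,"wx":0,"wy":0,"wz":0},{"gripper":0.3,"dx":0,"dy":0,"dz":-0.001,"wx":0,"wy":0,"wz":0},{"gripper":0.3,"dx":0,"dy":0,"dz":-0.001,"wx":0,"wy":0,"wz":0},{"gripper":0.3,"dx":0,"dy":0,"dz":-0.001,"wx":0,"wy":0,"wz":0}]' |egrep 'pos|wrist'
```

```text
eef_pos: [576.1, -285.8, 25.7]
wrist_force: [0.1, -0.2, -0.1]
eef_pos: [576.2, -285.8, 25.1]
wrist_force: [0.1, 0.1, -0.1]
```

```bash
python3 -m inch '[{"gripper":0.3,"dx":0,"dy":0,"dz":-0.0005,"wx":0,"wy":0,"wz":0},{"gripper":0.3,"dx":0,"dy":0,"dz":-0.001,"wx":0,"wy":0,"wz":0},{"gripper":0.3,"dx":0,"dy":0,"dz":-0.001,"wx":0,"wy":0,"wz":0},{"gripper":0.3,"dx":0,"dy":0,"dz":-0.001,"wx":0,"wy":0,"wz":0},{"gripper":0.3,"dx":0,"dy":0,"dz":-0.001,"wx":0,"wy":0,"wz":0}]' |egrep 'pos|wrist'
```

```text
eef_pos: [576.2, -285.8, 24.0]
wrist_force: [-1.0, -0.2, -0.6]
```

```bash
python3 -m inch '[{"gripper":0.3,"dx":0,"dy":0,"dz":-0.0005,"wx":0,"wy":0,"wz":0},{"gripper":0.3,"dx":0,"dy":0,"dz":-0.0008,"wx":0,"wy":0,"wz":0},{"gripper":0.3,"dx":0,"dy":0,"dz":-0.0008,"wx":0,"wy":0,"wz":0},{"gripper":0.3,"dx":0,"dy":0,"dz":-0.0008,"wx":0,"wy":0,"wz":0},{"gripper":0.3,"dx":0,"dy":0,"dz":-0.0008,"wx":0,"wy":0,"wz":0}]' |egrep 'pos|wrist'
```

```text
eef_pos: [576.3, -285.9, 23.7]
wrist_force: [-2.1, 0.2, 6.1]
```

```bash
python3 -m inch '[{"gripper":0.7,"dx":0,"dy":0,"dz":0,"wx":0,"wy":0,"wz":0},{"gripper":0.7,"dx":0,"dy":0,"dz":0,"wx":0,"wy":0,"wz":0},{"gripper":0.7,"dx":0,"dy":0,"dz":0,"wx":0,"wy":0,"wz":0},{"gripper":0.7,"dx":0,"dy":0,"dz":0,"wx":0,"wy":0,"wz":0},{"gripper":0.7,"dx":0,"dy":0,"dz":0.003,"wx":0,"wy":0,"wz":0}]' | egrep "gap|wrist"
python3 -m inch '[{"gripper":0.7,"dx":0,"dy":0,"dz":0.03,"wx":0,"wy":0,"wz":0},{"gripper":0.7,"dx":0,"dy":0,"dz":0.07,"wx":0,"wy":0,"wz":0},{"gripper":0.7,"dx":0,"dy":0,"dz":0.11,"wx":0,"wy":0,"wz":0},{"gripper":0.7,"dx":0,"dy":0,"dz":0.13,"wx":0,"wy":0,"wz":0},{"gripper":0.7,"dx":-0.03,"dy":0.02,"dz":0.13,"wx":0,"wy":0,"wz":0}]' |egrep 'pos|wrist'
python3 -m inch '[{"gripper":0.7,"dx":-0.035,"dy":0.02,"dz":0,"wx":0,"wy":0,"wz":0},{"gripper":0.7,"dx":-0.07,"dy":0.04,"dz":0,"wx":0,"wy":0,"wz":0},{"gripper":0.7,"dx":-0.1,"dy":0.06,"dz":0,"wx":0,"wy":0,"wz":0},{"gripper":0.7,"dx":-0.13,"dy":0.08,"dz":0,"wx":0,"wy":0,"wz":0},{"gripper":0.7,"dx":-0.15,"dy":0.11,"dz":0,"wx":0,"wy":0,"wz":0}]' |egrep 'pos|wrist'
python3 -m inch '[{"gripper":0.7,"dx":-0.02,"dy":0.035,"dz":0,"wx":0,"wy":0,"wz":0},{"gripper":0.7,"dx":-0.04,"dy":0.07,"dz":0,"wx":0,"wy":0,"wz":0},{"gripper":0.7,"dx":-0.06,"dy":0.105,"dz":0,"wx":0,"wy":0,"wz":0},{"gripper":0.7,"dx":-0.06,"dy":0.12,"dz":0,"wx":0,"wy":0,"wz":0},{"gripper":0.7,"dx":-0.06,"dy":0.12,"dz":0,"wx":0,"wy":0,"wz":0}]' |egrep 'clock|pos|wrist'
python3 - <<'E'
from h import *
t=shot("top","top13"); 
for z in(70,48,36,26,14): print(z,px("top",(573,-286.5,z)).round(1))
v=cv2.cvtColor(t,cv2.COLOR_BGR2HSV)[...,2]
for y in range(200,240): print(y,' '.join('%3d'%q for q in v[y,400:432]))
E
```

```text
wrist_force: [-0.7, 0.3, -0.2]
finger_gap: 64.0
eef_pos: [550.7, -268.9, 162.2]
wrist_force: [-0.0, -1.4, 0.3]
eef_pos: [394.0, -155.6, 156.3]
wrist_force: [1.2, 0.3, 1.3]
clock: 46.25
eef_pos: [335.7, -33.8, 156.9]
wrist_force: [0.9, -1.4, 0.8]
70 [417.5 213.3]
48 [416.4 217.5]
36 [415.8 219.7]
26 [415.3 221.5]
14 [414.7 223.6]
200 200 194 192 204 201 207 203  80  95 103 169 190 174 171 123  91  90 110 186 185 182 184 191 188 186 192 195 193 196 203 207 203
201 216 204 192 192 187 188 194  83  95 111 179 190 173 168 128 101  97 154 195 186 179 185 189 195 196 195 193 191 197 201 201 201
202 221 195 210 188 173 175 184 119  93 111 159 162 146 136 122 109 111 210 204 202 199 201 198 199 198 196 195 192 198 201 205 207
203 226 190 221 189 183 186 186 168 132 134 138 104 109 112 120 161 163 217 214 220 220 213 205 207 203 202 204 198 195 191 194 203
204 230 225 220 193 201 197 194 192 159 182 183 146 160 161 164 187 210 219 219 223 223 211 210 217 218 212 212 205 199 188 188 198
205 223 226 223 217 212 199 202 218 179 199 199 200 210 208 205 146 212 215 216 217 217 203 209 217 222 212 2
[... 3810 characters left out ...]
 100 164 198 215 216 223 222 212 201 206
235 235 233 231 222 217 217 217 216 212 146  93 107  58 103 118 115  82 101 118 105  83 150 166 212 206 205 212 219 221 207 191 195
236 232 231 230 215 210 214 218 214 211 179 139 155 106 141 149 144  90 130 149 146 163 209 207 212 211 205 209 213 219 206 196 200
237 228 225 220 206 197 202 210 209 173 138 145 147 138 137 139 147 138 147 143 143 203 203 200 191 207 209 213 211 213 209 202 207
238 222 220 213 205 198 196 194 156  90 143 143 145 144 131 114 119 126 138 145 169 201 203 186 158 184 195 204 210 215 215 202 202
239 213 218 219 209 201 196 187  70  94 146 144 144 159 155 130 104 136 100 127 217 207 196 173 164 170 175 183 203 210 211 201 198
```

```bash
python3 -c "
from cell import manip
print(manip.sign_off())"
```

```text
the job is handed in; nothing more can be done
None
```

The thrust bearing is stacked on the stub in the order asked: wide race, roller cage, narrow race, slotted nut. Each part was lowered until a light contact of 5–8 N at the height expected for that layer. The job was handed in at about 46 s with the gripper clear. I never steered near the jar or felt block, but I did not check them with a picture at the end, and the final stack I checked only from camera pixel values, not by eye.

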